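# Finish the carton wall on the counter riser in running bond

## Task

Finish the display wall of biscuit cartons that has been begun on the wooden riser, in running bond: complete the second course with a long carton centred over the joint below and the short carton at the open end, then lay the other two long cartons on it as the third course, so that each carton stands half a length over the one below and the wall's faces and ends line up. Biscuits break, so keep the cartons level and set each one down instead of dropping it. Leave the cartons already laid where they are, and do not disturb the other things on the table.

Things in the scene. Friction and masses are not known exactly. Their poses are not given: they have to be found in the camera images.
- riser: Low fixed wooden riser, board 100 x 320 mm, top 30 mm over the table. Origin on the table under its centre; y along its 320 mm, x across (away from the robot), z up. The wall stands along its y on the centre line: y -123 to +123 mm, 60 mm thick, first-course joint at y = 0. Carton centres of courses 1, 2, 3 lie 52, 96, 140 mm over the table. End gaps between cartons in a course are 6 mm.
- long_1_center (a point): Long closed kraft biscuit carton, window on top, 120 long, 60 wide, 44 high, about 220 g. This point is its centre, 22 mm over its underside; x along its 120 mm side, y along its 60 mm width, z up. It starts flat on the table on the robot's right, to be laid; its length then lies roughly fore and aft.
- long_2_center (a point): Long closed kraft biscuit carton, window on top, 120 long, 60 wide, 44 high, about 220 g. This point is its centre, 22 mm over its underside; x along its 120 mm side, y along its 60 mm width, z up. It starts flat on the table on the robot's right, to be laid; its length then lies roughly fore and aft.
- long_3_center (a point): Long closed kraft biscuit carton, window on top, 120 long, 60 wide, 44 high, about 220 g. This point is its centre, 22 mm over its underside; x along its 120 mm side, y along its 60 mm width, z up. It starts flat on the table on the robot's right, to be laid; its length then lies roughly fore and aft.
- short_center (a point): Short closed kraft biscuit carton, window on top, 57 long, 60 wide, 44 high (half of a long one), about 110 g. This point is its centre, 22 mm over its underside; x along its 57 mm side, y along its 60 mm width, z up. It starts flat on the table on the robot's right, to be laid; its length then lies roughly fore and aft.
- base_a_center (a point): Long closed kraft biscuit carton, window on top, 120 long, 60 wide, 44 high, about 220 g. This point is its centre, 22 mm over its underside; x along its 120 mm side, y along its 60 mm width, z up. Already laid: first course, centre at y = +63 mm of the riser, its length along the riser's y. Leave it.
- base_b_center (a point): Long closed kraft biscuit carton, window on top, 120 long, 60 wide, 44 high, about 220 g. This point is its centre, 22 mm over its underside; x along its 120 mm side, y along its 60 mm width, z up. Already laid: first course, centre at y = -63 mm of the riser, its length along the riser's y. Leave it.
- laid_short_center (a point): Short closed kraft biscuit carton, window on top, 57 long, 60 wide, 44 high (half of a long one), about 110 g. This point is its centre, 22 mm over its underside; x along its 57 mm side, y along its 60 mm width, z up. Already laid: second course, at the +y end, centre at y = +94.5 mm of the riser; its outer end is flush with the end of the first course. The -y end of the second course is open. Leave it.
- tall: Bystander among the loose cartons: tall carton, 57 x 60 mm and 95 mm high, of the same kraft board; it is not part of the wall. Origin at the centre of its underside.
- tin: Bystander among the loose cartons: closed round metal tin, 87 mm in diameter, 74 mm high. Origin at the centre of its underside.
- tape: Bystander: grey desk tape dispenser, 150 x 60 mm, 79 mm high. Origin under its centre.
- stamp: Bystander: wooden hand stamp, 60 x 40 mm, 70 mm high. Origin under its centre.
- mug: Bystander: white mug, 80 mm in diameter, 92 mm high, handle towards its +y. Origin under its centre.

How it is judged:
By the outcome, as a careful person would: the job done as asked, in the order asked, and still so for the second after the job is handed in, with the robot touching nothing.
It also fails if it takes over 72 s, if anything falls off the work surface, if the arm or the gripper's body presses on something with over 40 N, if the wrist force passes 120 N, or if a joint passes its speed limit or range.

## Robot

A 6-joint arm with a two-finger parallel gripper is mounted at the origin on the work surface. World frame = base frame: x ahead of the robot, y to its left, z up, the work surface at z = 0. Lengths are in mm, angles in rad, forces in N, time in s.
With the tool pointing down it reaches from about 300 to 775 mm from the base axis. Payload 14.6 kg.
Tool frame: the origin (TCP) lies at the very end of the fingers, on their centre line; the grasp point (between the pads) lies manip.grasp_offset behind it (manip.grasp_offset is the distance from the TCP to the grasp point, in mm); z points along the fingers, y is the direction in which the jaws open and shut (so a half turn about z gives the same grasp; the last joint's range is limited). The gripper opens to 94 mm and grips with 3 to 60 N. Pads are 16 mm wide; open, the fingers measure 119 mm over their backs; the gripper's body (75 mm by 177 mm) begins 78 mm behind the grasp point.
Start: joints at [1.175, 0.3, 1.521, -0, 1.321, -0.067], TCP at [177.596, 520.527, 205.446] pointing down, gripper open.
Joint ranges: [-3.03, 3.03], [-0.79, 2.21], [0.23, 2.52], [-1.04, 4.18], [0, 3.07], [-2.55, 2.55]. Speed limits (rad/s): [2.22, 2.22, 2.57, 3.14, 3.14, 3.14].

## Interface

Orientations are given as [roll, pitch, yaw] about the fixed x, y, z axes, in that order (R = Rz(yaw) Ry(pitch) Rx(roll)).
In Python, from cell import manip gives the robot as it stands.
- The arm moves only by the tool send_rows, never from a script. Its argument "commands" is a list of rows, each a list of 2 entries, a list of its own where there are three numbers: the shift along the tool's x, y, z in m, then the turn about the tool's z in rad. A call has exactly 8 rows; each row is the pose to reach, as a shift and turn from the pose commanded when the call began, along the tool's axes at that moment; what a row does not reach only later rows make up. A row lasts 1/12 s, in which the tool goes at most 41.7 mm and 7.16 degrees, less where a joint would pass 70% of its speed; a pose out of reach is approached as far as the arm can. A call with a gripper value outside its range is refused whole. "hand" is the closure, from -1 (fully open) to 1 (shut), so that 0 is half open, set as the call begins (left out, the last holds). The fingers move at their own pace and stop on an object; "force" is the grip in N (left out, the last holds). Time passes only in rows, so rows that repeat a pose let the fingers close, or fill a call up. It gives the time, the measured TCP pose, the force and the opening at its end, in the units of the state.
- manip.read_state(): the state, without advancing time (a new reading comes with each control period).
- manip.camera(name): name is "side" or "top" or "wrist"; returns the picture (384x512x3 uint8, red, green, blue); there is no depth.
- manip.camera_model(name): a dict with "K" (3x3 intrinsics, pixels), "eye" and "attitude" of the camera in the world; the wrist camera has in their place "mount" (4x4, takes a point from camera to tool coordinates, whose origin is the TCP and whose axes are the flange's). Camera axes: x right, y down, z forward; pixel columns grow to the right and rows downward; lengths in mm; the calibration is good to about 2 mm. The wrist camera is an equidistant fisheye: a pixel r from the principal point sees the ray r / f radians off the axis. A picture is of the moment at which its call begins: read the wrist's pose just before it. camera_model takes no time and is no camera call.
- manip.sign_off(): hands the job in, once; it reports no verdict.
The state is a dict: "clock": time; "joints": joint angles; "qd": joint speeds; "effort": joint torques, N m; "eef_pos": TCP position; "eef_rot": TCP orientation; "wrist_force": force on the tool from outside, world axes, zero at the start; "moment": the same for the moment, N m; "finger_gap": finger opening in mm.
Only numpy, scipy, OpenCV 4.12 (cv2) and the standard library are available. Lean on these libraries where they do the work, as an engineer would, in place of code of your own. Each camera call takes 0.05 s, during which the arm holds its last target.

## Working session

There is one attempt and no reset: what is moved stays moved. The work goes in short steps, Python scripts to look and compute and a tool call to move; the robot and the scene stay as the last step left them, time stands still between calls to the robot, and variables do not carry over. Pictures are saved under pics/ and viewed, and the job is handed in when it is done.

Besides the shell and the picture viewer there is one more tool, called as a command line: name --argument value ..., lists and objects as JSON in quotes. send_rows: Moves the arm, as the interface text tells. Its arguments: {"type":"object","properties":{"commands":{"type":"array","items":{"type":"array"}},"hand":{"type":"number"},"force":{"type":"number"}},"required":["commands"]}

```bash
ls; mkdir -p pics; python3 - <<'E'
from cell import manip
import cv2
print(manip.read_state(), manip.grasp_offset)
for n in ["side","top","wrist"]:
    m=manip.camera_model(n); print(n,m)
for n in ["side","top"]:
    cv2.imwrite(f"pics/{n}0.png",manip.camera(n)[:,:,::-1])
E
```

```text
pics
{'clock': 0.0, 'joints': array([ 1.17539058e+00,  3.00490529e-01,  1.52158879e+00, -1.35722845e-05,
        1.32067240e+00, -6.66040620e-02]), 'qd': array([ 4.08894462e-04, -5.77684908e-05,  3.27187069e-04, -6.57665961e-04,
       -1.08061265e-03, -1.79916542e-04]), 'effort': array([ 7.72248750e-04, -5.31806266e+01, -3.52737415e+01,  7.07995822e-02,
        2.43999698e-02, -4.64312109e-05]), 'eef_pos': array([177.50810944, 520.29363793, 204.87240385]), 'eef_rot': array([-3.14043528e+00, -6.40249160e-05,  2.81279430e+00]), 'wrist_force': array([ 0.50365364,  0.50898297, -0.01832018]), 'moment': array([0.01650838, 0.00620211, 0.0531824 ]), 'finger_gap': 93.99944463727994} 18.8
side {'K': array([[424.20352463,   0.        , 253.11106409],
       [  0.        , 424.20352463, 188.60315735],
       [  0.        ,   0.        ,   1.        ]]), 'eye': array([516.15492508, 818.4004199 , 743.40910931]), 'attitude': array([-2.23569125, -0.01146928, -3.0144049 ])}
top {'K': array([[360.09555309,   0.        , 256.45303152],
       [  0.        , 360.09555309, 191.0856729 ],
       [  0.        ,   0.        ,   1.        ]]), 'eye': array([ 521.76654578,   -5.6174964 , 1096.33662449]), 'attitude': array([-3.06369302, -0.0226772 , -1.59482612])}
wrist {'K': array([[297.31863964,   0.        , 256.41115044],
       [  0.        , 297.31863964, 189.91009896],
       [  0.        ,   0.        ,   1.        ]]), 'mount': array([[-1.49100712e-04, -9.73027950e-01, -2.30687204e-01,
         6.67785583e+01],
       [ 9.99999137e-01, -4.46145767e-04,  1.23548993e-03,
        -4.71403652e-01],
       [-1.30508635e-03, -2.30686821e-01,  9.73027177e-01,
        -1.78428322e+02],
       [ 0.00000000e+00,  0.00000000e+00,  0.00000000e+00,
         1.00000000e+00]])}
```

View pics/side0.png

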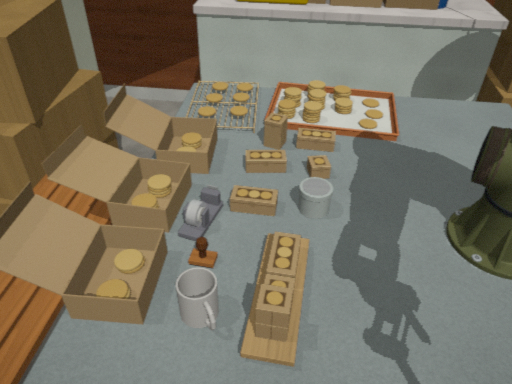

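View pics/top0.png

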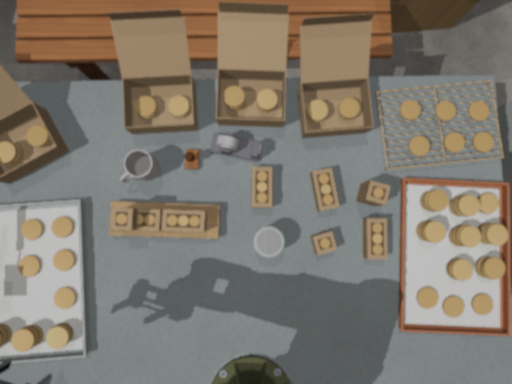

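```bash
cat > h.py <<'E'
import numpy as np, cv2
from scipy.spatial.transform import Rotation as Ro
from cell import manip
def R(a): return Ro.from_euler('xyz',a).as_matrix()
def cam(name,st=None):
    m=manip.camera_model(name)
    if name=='wrist':
        st=st or manip.read_state()
        Rt=R(st['eef_rot']); M=m['mount']
        return m['K'],Rt@M[:3,3]+st['eef_pos'],Rt@M[:3,:3],True
    return m['K'],m['eye'],R(m['attitude']),False
def ray(c,uv):
    K,e,Rc,fe=c
    uv=np.atleast_2d(np.float64(uv)); d=(uv-K[:2,2])/K[0,0]
    if fe:
        r=np.linalg.norm(d,axis=1,keepdims=True); s=np.where(r>1e-9,np.sin(r)/np.maximum(r,1e-9),1)
        v=np.hstack([d*s,np.cos(r)])
    else: v=np.hstack([d,np.ones((len(d),1))])
    return v@Rc.T
def unproj(c,uv,z):
    v=ray(c,uv); e=c[1]
    return (e+v*((z-e[2])/v[:,2:3]))[:,:2]
def proj(c,P):
    K,e,Rc,fe=c
    p=(np.atleast_2d(P)-e)@Rc
    if fe:
        rho=np.hypot(p[:,0],p[:,1]); th=np.arctan2(rho,p[:,2]); q=p[:,:2]/np.maximum(rho,1e-9)[:,None]*th[:,None]
    else: q=p[:,:2]/p[:,2:3]
    return q*K[0,0]+K[:2,2]
def snap(name,tag):
    st=manip.read_state(); im=manip.camera(name)[:,:,::-1].copy()
    cv2.imwrite(f'pics/{tag}_raw.png',im); np.save(f'pics/{tag}.npy',np.r_[st['eef_pos'],st['eef_rot']])
    return im,cam(name,st)
def load(tag,name='wrist'):
    p=np.load(f'pics/{tag}.npy'); return cv2.imread(f'pics/{tag}_raw.png'),cam(name,dict(eef_pos=p[:3],eef_rot=p[3:]))
def rectify(im,c,z,x0,x1,y0,y1,s):
    # metric top view at height z; image right = -y, image up = +x ; s px/mm
    W=int((y1-y0)*s);H=int((x1-x0)*s)
    jj,ii=np.meshgrid(np.arange(W),np.arange(H))
    P=np.stack([x1-ii/s,y1-jj/s,np.full(ii.shape,z)],-1).reshape(-1,3)
    q=proj(c,P).astype(np.float32).reshape(H,W,2)
    return cv2.remap(im,q[...,0],q[...,1],cv2.INTER_LINEAR)
E
python3 - <<'E'
from h import *
c=cam('top'); im=cv2.imread('pics/top0.png')
print(proj(c,[[0,0,0],[500,0,0],[500,-200,0]]))
for n,z,uv in [('riser',30,[(109,201),(221,204),(219,239),(109,235)]),('L1',44,[(262,187)]),('L2',44,[(326,189)]),('L3',44,[(376,239)]),('S',44,[(324,243)]),('tin',74,[(269,242)]),('tall',95,[(378,193)])]:
    print(n,unproj(c,uv,z).round())
cv2.imwrite('pics/crop.png',cv2.resize(im[140:270,95:295],None,fx=4,fy=4,interpolation=cv2.INTER_CUBIC))
cv2.imwrite('pics/crop2.png',cv2.resize(im[140:270,230:420],None,fx=4,fy=4,interpolation=cv2.INTER_CUBIC))
E
```

```text
[[250.31368245 398.28206917]
 [246.56651012 226.4431757 ]
 [312.29731411 224.82684938]]
riser [[585. 402.]
 [568.  74.]
 [466.  81.]
 [486. 401.]]
L1 [[615. -48.]]
L2 [[ 605. -237.]]
L3 [[ 455. -378.]]
S [[ 447. -224.]]
tin [[456. -63.]]
tall [[ 586. -372.]]
```

View pics/crop.png

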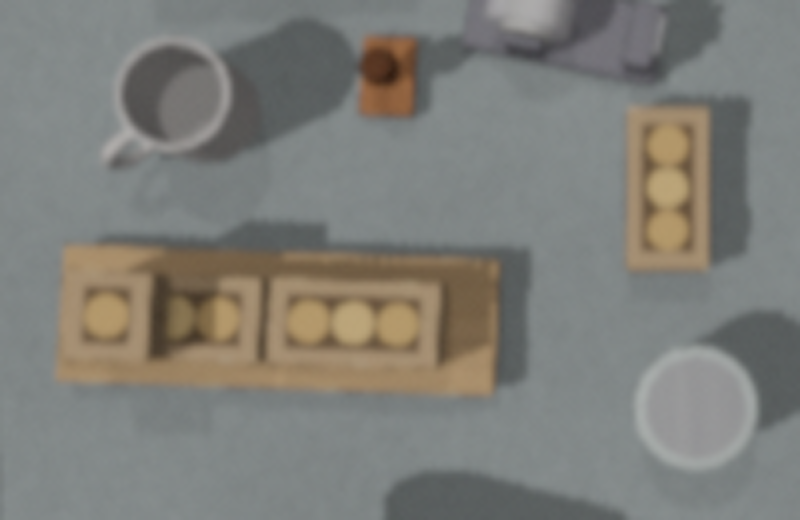

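View pics/crop2.png

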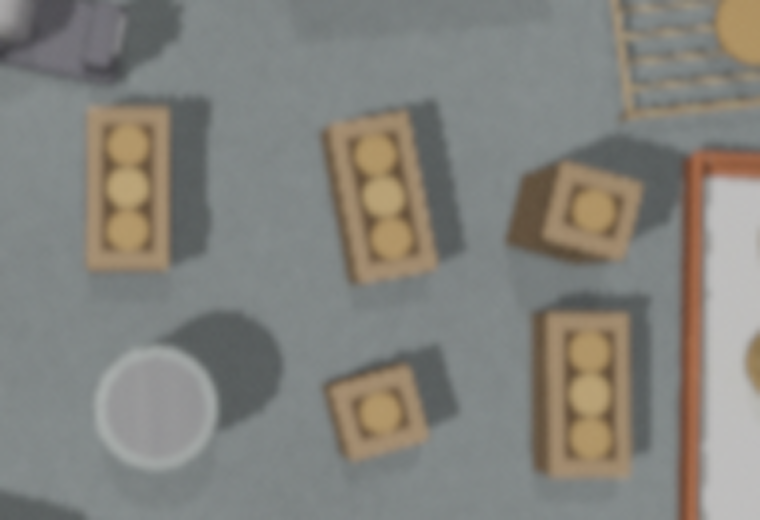

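```bash
cat >> h.py <<'E'
def plan(x,y,z,yaw,st=None):
    st=st or manip.read_state(); Rt=R(st['eef_rot']); d=Rt.T@(np.array([x,y,z])-st['eef_pos'])
    cy=np.arctan2(Rt[1,0],Rt[0,0]); t=-((yaw-cy+np.pi)%(2*np.pi)-np.pi)
    print('t',round(st['clock'],2),'pos',st['eef_pos'].round(1),'yaw',round(cy,4),'tilt',np.round(Rt[:,2],4),'gap',round(st['finger_gap'],1),'F',st['wrist_force'].round(1))
    print('shift',(d/1000).round(4),'turn',round(t,4),'rows',round(np.linalg.norm(d)/41.7,1),round(abs(np.degrees(t))/7.16,1),'j1',round(st['joints'][0],2),'j6',round(st['joints'][5],2))
E
python3 -c "
from h import *
plan(526,230,205,np.pi/2)"
```

```text
t 0.1 pos [177.5 520.3 205. ] yaw 2.8128 tilt [-4.e-04 -9.e-04 -1.e+00] gap 93.7 F [0.5 0.6 0.3]
shift [-4.236e-01 -1.622e-01  1.000e-04] turn 1.242 rows 10.9 9.9 j1 1.18 j6 -0.07
```

send_rows --commands '[[[-0.424,-0.162,0],1.242],[[-0.424,-0.162,0],1.242],[[-0.424,-0.162,0],1.242],[[-0.424,-0.162,0],1.242],[[-0.424,-0.162,0],1.242],[[-0.424,-0.162,0],1.242],[[-0.424,-0.162,0],1.242],[[-0.424,-0.162,0],1.242]]'

```text
clock: 0.77
eef_pos: [435.1, 305.7, 205.3]
eef_rot: [-3.141, 0.0, 1.807]
wrist_force: [-0.3, 0.3, -0.3]
finger_gap: 94.1
```

```bash
python3 -c "
from h import *
plan(526,230,205,np.pi/2)"
```

```text
t 0.77 pos [435.1 305.7 205.3] yaw 1.8066 tilt [-3.e-04 -1.e-04 -1.e+00] gap 94.1 F [-0.3  0.3 -0.3]
shift [-0.0948  0.0708  0.0003] turn 0.2358 rows 2.8 1.9 j1 0.54 j6 0.31
```

send_rows --commands '[[[-0.03,0.022,0],0.08],[[-0.06,0.045,0],0.16],[[-0.085,0.063,0],0.22],[[-0.0948,0.0708,0],0.236],[[-0.0948,0.0708,0],0.236],[[-0.0948,0.0708,0],0.236],[[-0.0948,0.0708,0],0.236],[[-0.0948,0.0708,0],0.236]]'

```text
clock: 1.43
eef_pos: [524.4, 233.5, 205.6]
eef_rot: [-3.142, -0.0, 1.579]
wrist_force: [0.5, 0.0, 0.2]
finger_gap: 94.0
```

```bash
python3 -c "
from h import *
plan(526,230,205,np.pi/2)
im,c=snap('wrist','w1')"
```

```text
t 1.43 pos [524.4 233.5 205.6] yaw 1.5793 tilt [-0.e+00  2.e-04 -1.e+00] gap 94.0 F [0.5 0.  0.2]
shift [-0.0035  0.0016  0.0006] turn 0.0085 rows 0.1 0.1 j1 0.36 j6 0.35
```

View pics/w1_raw.png

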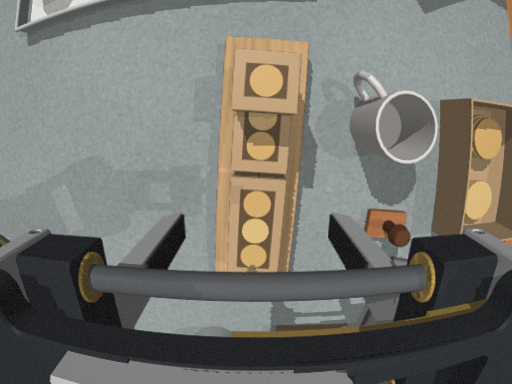

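```bash
python3 - <<'E'
from h import *
im,c=load('w1')
a=rectify(im,c,74,460,600,60,420,2.2)
b=rectify(im,c,118,460,600,60,420,2.2)
cv2.imwrite('pics/r1.png',np.vstack([a,b])) ; print(a.shape)
E
```

```text
(308, 792, 3)
```

View pics/r1.png

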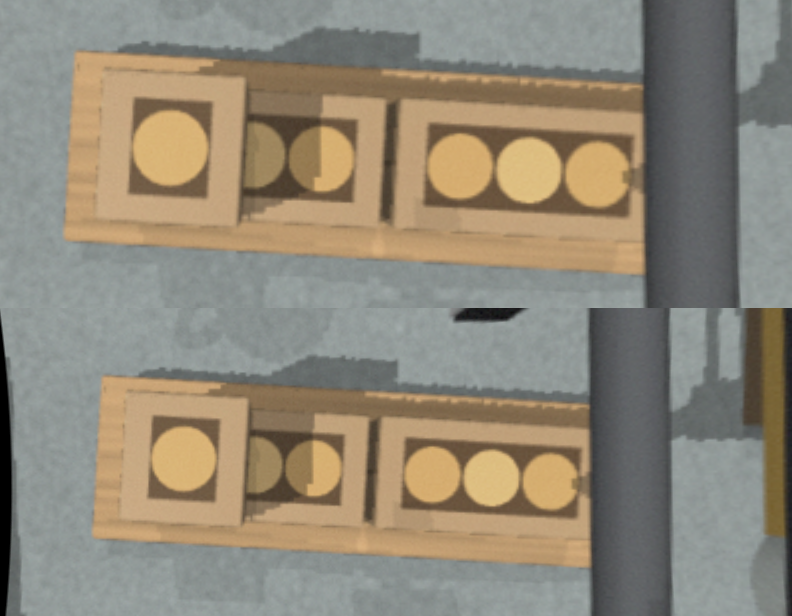

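```bash
python3 - <<'E'
from h import *
im,c=load('w1')
def crop(z,y0,y1,n,s=5.0):
    a=rectify(im,c,z,470,590,y0,y1,s); cv2.imwrite(f'pics/{n}.png',a); print(a.shape)
crop(74,180,310,'r2'); crop(118,300,380,'r3')
E
```

```text
(600, 650, 3)
(600, 400, 3)
```

View pics/r2.png

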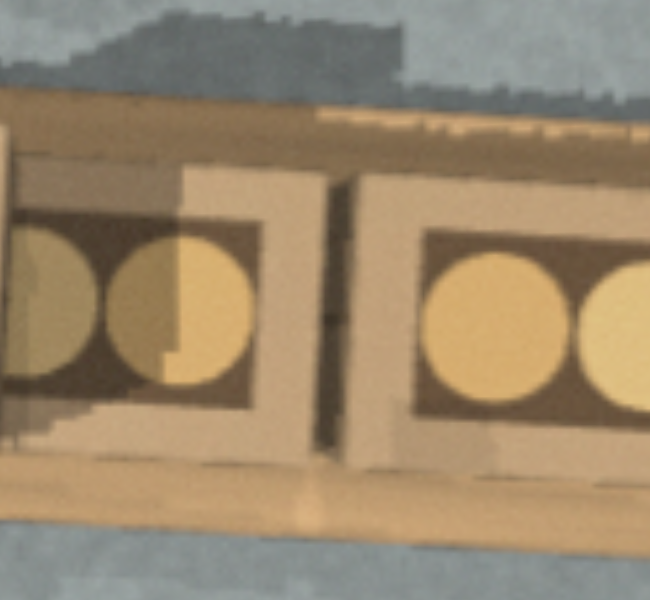

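View pics/r3.png

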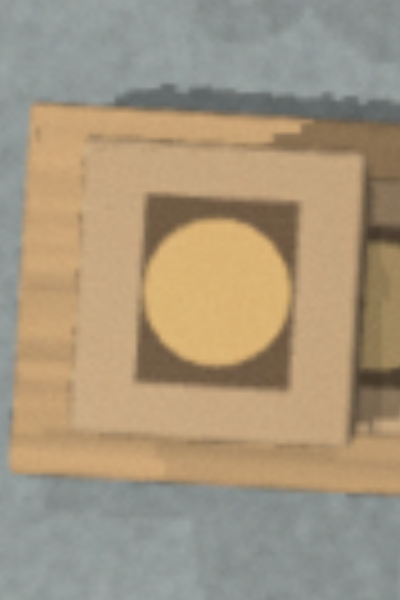

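```bash
python3 -c "
from h import *
plan(610,-48,180,0)"
```

```text
t 1.48 pos [524.5 233.4 205.6] yaw 1.579 tilt [ 1.e-04  1.e-04 -1.e+00] gap 94.1 F [-0.3  0.  -0.3]
shift [-0.2821  0.0832  0.0256] turn 1.579 rows 7.1 12.6 j1 0.35 j6 0.35
```

send_rows --commands '[[[-0.02,0.006,0.002],0.12],[[-0.06,0.018,0.006],0.24],[[-0.1,0.03,0.01],0.365],[[-0.14,0.042,0.014],0.49],[[-0.18,0.054,0.018],0.615],[[-0.22,0.066,0.021],0.74],[[-0.255,0.076,0.024],0.865],[[-0.282,0.083,0.026],0.99]]'

```text
clock: 2.15
eef_pos: [610.2, -51.2, 179.3]
eef_rot: [3.141, 0.0, 0.581]
wrist_force: [-0.4, 0.4, -0.2]
finger_gap: 93.9
```

send_rows --commands '[[[0,0,0],0.12],[[0,0,0],0.24],[[0,0,0],0.365],[[0,0,0],0.49],[[0,0,0],0.589],[[0,0,0],0.589],[[0,0,0],0.589],[[0,0,0],0.589]]'

```text
clock: 2.82
eef_pos: [610.0, -48.7, 179.6]
eef_rot: [-3.142, -0.0, 0.002]
wrist_force: [0.0, -0.0, 1.3]
finger_gap: 93.4
```

```bash
python3 -c "
from h import *
plan(610,-48,180,0)
im,c=snap('wrist','w2')
cv2.imwrite('pics/r4.png',rectify(im,c,44,530,690,-110,10,5))
"
```

```text
t 2.82 pos [610.  -48.7 179.6] yaw 0.0021 tilt [ 1.e-04  0.e+00 -1.e+00] gap 93.4 F [ 0.  -0.   1.3]
shift [ 0.     -0.0007 -0.0004] turn 0.0021 rows 0.0 0.0 j1 -0.14 j6 1.43
```

View pics/w2_raw.png

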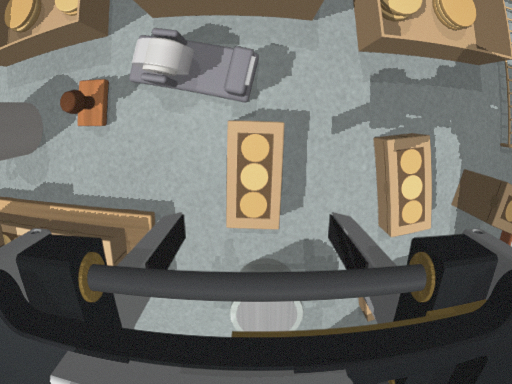

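View pics/r4.png

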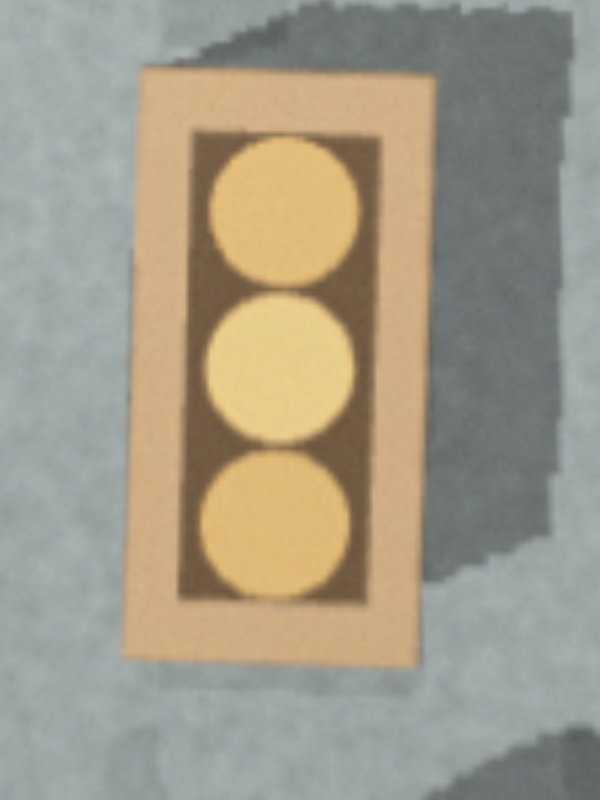

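```bash
python3 -c "
from h import *
plan(616.8,-46,6,-.03)"
```

```text
t 2.87 pos [610.  -48.8 179.5] yaw 0.0013 tilt [ 1.e-04 -0.e+00 -1.e+00] gap 94.0 F [-0.5  0.5 -0.1]
shift [ 0.0068 -0.0028  0.1735] turn 0.0313 rows 4.2 0.3 j1 -0.14 j6 1.43
```

send_rows --commands '[[[0.007,-0.003,0.03],0.031],[[0.007,-0.003,0.07],0.031],[[0.007,-0.003,0.11],0.031],[[0.007,-0.003,0.145],0.031],[[0.007,-0.003,0.165],0.031],[[0.007,-0.003,0.1735],0.031],[[0.007,-0.003,0.1735],0.031],[[0.007,-0.003,0.1735],0.031]]'

```text
clock: 3.53
eef_pos: [617.6, -46.2, 7.1]
eef_rot: [3.141, -0.001, -0.032]
wrist_force: [0.6, -0.4, 0.7]
finger_gap: 94.0
```

send_rows --commands '[[[0,0,0],0],[[0,0,0],0],[[0,0,0],0],[[0,0,0],0],[[0,0,0],0],[[0,0,0],0],[[0,0,0],0],[[0,0,0],0]]' --hand 1 --force 18

```text
clock: 4.2
eef_pos: [617.2, -46.2, 6.3]
eef_rot: [3.142, -0.0, -0.033]
wrist_force: [-2.1, -0.4, 4.2]
finger_gap: 60.0
```

```bash
python3 -c "
from h import *
plan(616.8,-46,6,-.03)
im,c=snap('wrist','w3')"
```

```text
t 4.2 pos [617.2 -46.2   6.3] yaw -0.0332 tilt [ 3.e-04 -1.e-04 -1.e+00] gap 60.0 F [-2.1 -0.4  4.2]
shift [-0.0004 -0.0002  0.0003] turn -0.0032 rows 0.0 0.0 j1 -0.13 j6 1.47
```

View pics/w3_raw.png

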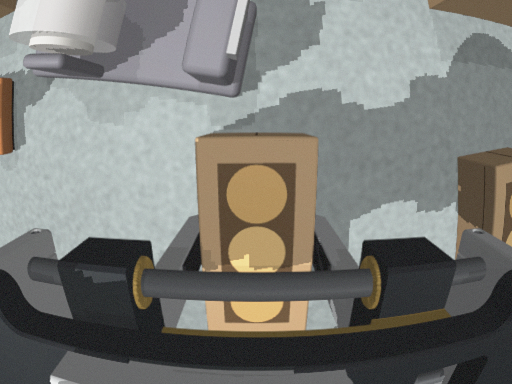

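```bash
python3 -c "
from h import *
im,c=load('w3')
p=np.load('pics/w3.npy')
cv2.imwrite('pics/r5.png',cv2.resize(im[120:300,170:345],None,fx=4,fy=3.3,interpolation=cv2.INTER_CUBIC))
E=R(p[3:])
for px in [(197,136),(316,136),(205,270),(309,270)]:
  w=unproj(c,px,44)[0]; print(px,w,(E.T@(np.r_[w,44]-p[:3])).round(1))
"
```

```text
(197, 136) [677.51180962 -20.06207713] [ 59.5 -28.2 -37.7]
(316, 136) [675.62532927 -76.87063696] [ 59.5  28.7 -37.7]
(205, 270) [606.60605244 -18.32749614] [-11.5 -27.5 -37.7]
(309, 270) [604.75794647 -74.44587378] [-11.4  28.6 -37.7]
```

View pics/r5.png

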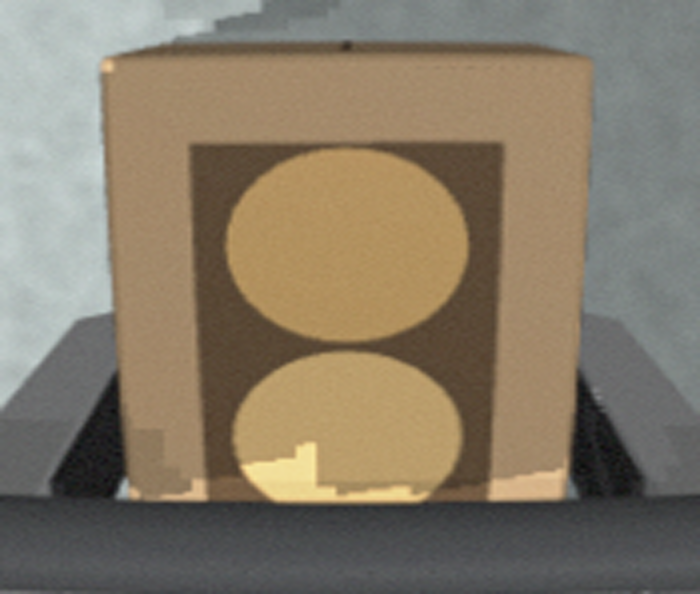

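send_rows --commands '[[[0,0,-0.01],0],[[0,0,-0.035],0],[[0,0,-0.065],0],[[0,0,-0.095],0],[[0,0,-0.12],-0.04],[[0,0,-0.135],-0.12],[[0,0,-0.14],-0.23],[[0,0,-0.14],-0.35]]'

```text
clock: 4.92
eef_pos: [617.5, -46.3, 148.2]
eef_rot: [3.14, -0.002, 0.322]
wrist_force: [-0.7, 0.7, -3.2]
finger_gap: 60.0
```

```bash
python3 -c "
from h import *
plan(526.5,243,145,1.516)"
```

```text
t 4.92 pos [617.5 -46.3 148.2] yaw 0.3218 tilt [ 2.6e-03 -4.0e-04 -1.0e+00] gap 60.0 F [-0.7  0.7 -3.2]
shift [ 0.0052 -0.3032  0.0029] turn -1.1942 rows 7.3 9.6 j1 -0.13 j6 1.12
```

send_rows --commands '[[[0,-0.01,0],-0.12],[[0,-0.035,0],-0.24],[[0.001,-0.07,0],-0.36],[[0.002,-0.108,0],-0.48],[[0.003,-0.147,0],-0.6],[[0.003,-0.185,0],-0.72],[[0.004,-0.22,0],-0.84],[[0.005,-0.25,0],-0.95]]'

```text
clock: 5.58
eef_pos: [542.7, 195.0, 146.3]
eef_rot: [-3.141, 0.0, 1.274]
wrist_force: [0.2, 0.3, -2.2]
finger_gap: 59.7
```

```bash
python3 -c "
from h import *
plan(526.5,243,145,1.516)"
```

```text
t 5.58 pos [542.7 195.  146.3] yaw 1.2736 tilt [-4.e-04  1.e-04 -1.e+00] gap 59.7 F [ 0.2  0.3 -2.2]
shift [ 0.0412 -0.0295  0.0013] turn -0.2424 rows 1.2 1.9 j1 0.28 j6 0.58
```

send_rows --commands '[[[0.02,-0.014,0],-0.1],[[0.034,-0.024,0],-0.18],[[0.04,-0.0285,0],-0.23],[[0.041,-0.0295,0.001],-0.2424],[[0.041,-0.0295,0.001],-0.2424],[[0.041,-0.0295,0.001],-0.2424],[[0.041,-0.0295,0.001],-0.2424],[[0.041,-0.0295,0.001],-0.2424]]'

```text
clock: 6.25
eef_pos: [528.3, 240.2, 145.0]
eef_rot: [-3.142, 0.0, 1.507]
wrist_force: [0.0, 0.6, -2.2]
finger_gap: 59.8
```

```bash
python3 -c "
from h import *
plan(526.5,243,85,1.516)
im,c=snap('wrist','w4')"
```

```text
t 6.25 pos [528.3 240.2 145. ] yaw 1.5073 tilt [-0.e+00 -1.e-04 -1.e+00] gap 59.8 F [ 0.   0.6 -2.2]
shift [ 0.0027 -0.002   0.06  ] turn -0.0087 rows 1.4 0.1 j1 0.36 j6 0.43
```

View pics/w4_raw.png

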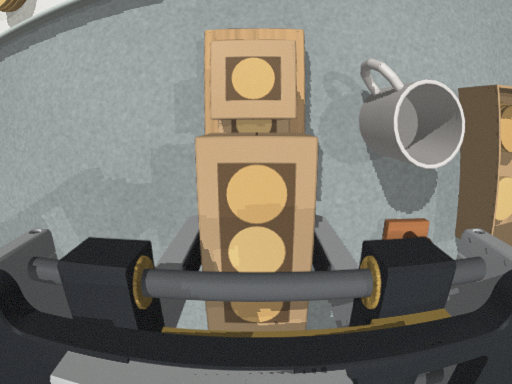

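```bash
python3 -c "
from h import *
im,c=load('w4')
a=rectify(im,c,118,480,590,300,400,5); cv2.imwrite('pics/r6.png',a)
"
```

```text
(no output)
```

View pics/r6.png

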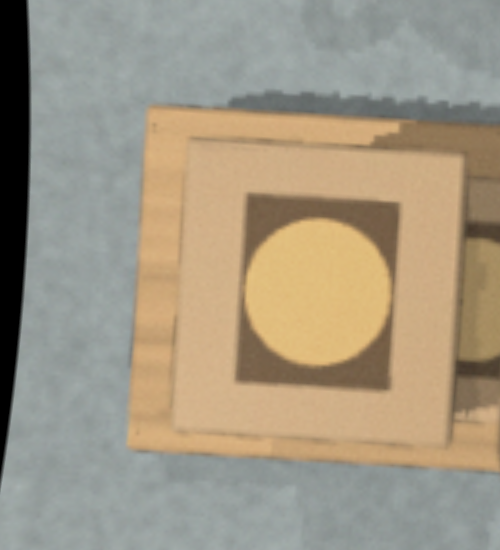

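send_rows --commands '[[[0.0015,-0.001,0.005],-0.005],[[0.0027,-0.002,0.018],-0.009],[[0.0027,-0.002,0.034],-0.009],[[0.0027,-0.002,0.048],-0.009],[[0.0027,-0.002,0.056],-0.009],[[0.0027,-0.002,0.06],-0.009],[[0.0027,-0.002,0.061],-0.009],[[0.0027,-0.002,0.061],-0.009]]'

```text
clock: 6.97
eef_pos: [526.4, 243.7, 84.2]
eef_rot: [3.141, -0.0, 1.518]
wrist_force: [0.8, 1.2, -2.6]
finger_gap: 60.3
```

```bash
python3 -c "
from h import *
plan(526.5,243,80.3,1.517)"
```

```text
t 6.97 pos [526.4 243.7  84.2] yaw 1.5181 tilt [ 3.e-04  1.e-04 -1.e+00] gap 60.3 F [ 0.8  1.2 -2.6]
shift [-0.0007  0.0002  0.0039] turn 0.0011 rows 0.1 0.0 j1 0.37 j6 0.42
```

send_rows --commands '[[[-0.0005,0,0.0007],0],[[-0.0005,0,0.0014],0],[[-0.0005,0,0.002],0],[[-0.0005,0,0.0026],0],[[-0.0005,0,0.0032],0],[[-0.0005,0,0.0037],0],[[-0.0005,0,0.004],0],[[-0.0005,0,0.004],0]]'

```text
clock: 7.63
eef_pos: [526.2, 243.2, 80.3]
eef_rot: [3.141, -0.0, 1.518]
wrist_force: [-2.2, -0.9, 2.9]
finger_gap: 59.9
```

```bash
python3 -c "
from h import *
plan(526.5,243,80.3,1.517)"
```

```text
t 7.63 pos [526.2 243.2  80.3] yaw 1.5182 tilt [ 3.e-04  1.e-04 -1.e+00] gap 59.9 F [-2.2 -0.9  2.9]
shift [-0.0002  0.0003 -0.    ] turn 0.0012 rows 0.0 0.0 j1 0.37 j6 0.42
```

send_rows --commands '[[[0,0,0],0],[[0,0,0],0],[[0,0,0],0],[[0,0,0],0],[[0,0,-0.01],0],[[0,0,-0.04],0],[[0,0,-0.08],0],[[0,0,-0.12],0]]' --hand -1

```text
clock: 8.3
eef_pos: [525.7, 243.0, 201.8]
eef_rot: [-3.141, 0.0, 1.518]
wrist_force: [0.8, -0.5, 0.2]
finger_gap: 94.0
```

```bash
python3 -c "
from h import *
plan(526.5,243,250,1.517)
im,c=snap('wrist','w5')
cv2.imwrite('pics/r7.png',rectify(im,c,118,470,590,150,390,3.3))"
```

```text
t 8.3 pos [525.7 243.  201.8] yaw 1.5183 tilt [-1.e-03 -4.e-04 -1.e+00] gap 94.0 F [ 0.8 -0.5  0.2]
shift [ 0.      0.0008 -0.0482] turn 0.0013 rows 1.2 0.0 j1 0.37 j6 0.42
```

View pics/w5_raw.png

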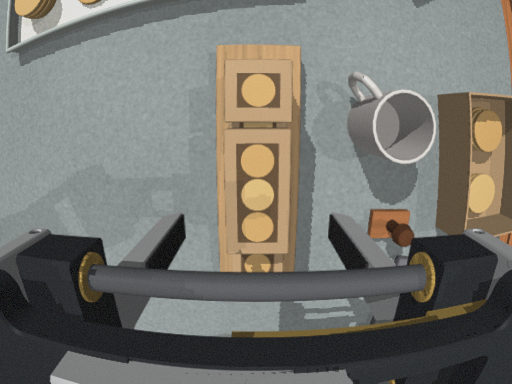

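View pics/r7.png

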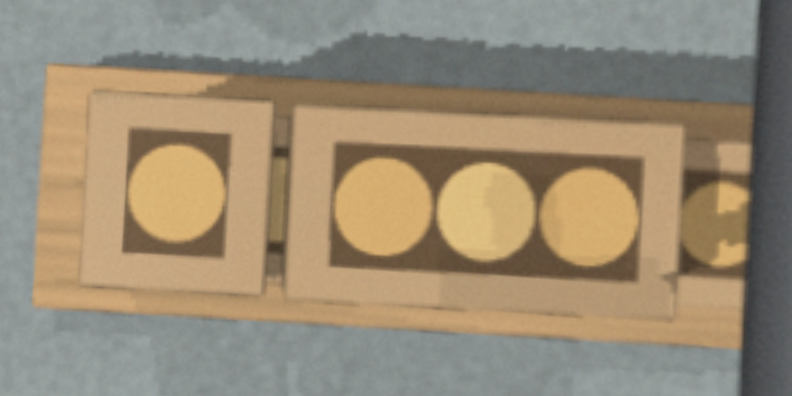

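```bash
python3 -c "
from h import *
im,c=load('w5')
cv2.imwrite('pics/r8.png',rectify(im,c,118,480,575,270,370,7))"
```

```text
(no output)
```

View pics/r8.png

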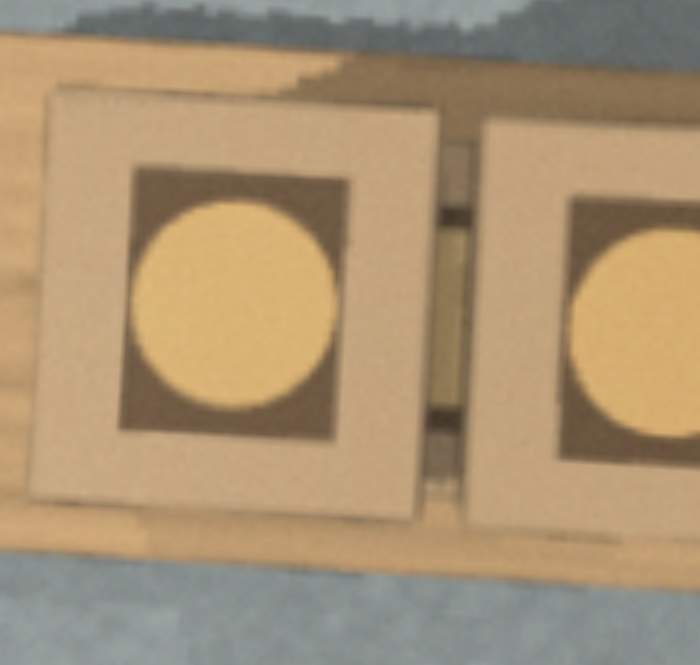

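```bash
python3 -c "
from h import *
plan(441,-226,180,.25)"
```

```text
t 8.35 pos [528.2 244.  210.9] yaw 1.5184 tilt [ 0.0102  0.004  -0.9999] gap 94.0 F [0.9 0.1 7.8]
shift [-0.4741 -0.0627  0.0282] turn 1.2684 rows 11.5 10.1 j1 0.37 j6 0.42
```

send_rows --commands '[[[-0.02,-0.003,0],0.12],[[-0.06,-0.008,0],0.24],[[-0.1,-0.013,0],0.365],[[-0.141,-0.019,0.005],0.49],[[-0.182,-0.025,0.01],0.615],[[-0.223,-0.03,0.015],0.74],[[-0.264,-0.035,0.02],0.865],[[-0.305,-0.04,0.02],0.99]]'

```text
clock: 9.02
eef_pos: [469.2, -61.0, 179.9]
eef_rot: [3.142, -0.0, 0.522]
wrist_force: [1.8, 0.1, -0.2]
finger_gap: 94.0
```

```bash
python3 -c "
from h import *
plan(441,-226,180,.25)"
```

```text
t 9.02 pos [469.2 -61.  179.9] yaw 0.5222 tilt [ 0. -0. -1.] gap 94.0 F [ 1.8  0.1 -0.2]
shift [-1.067e-01  1.290e-01 -1.000e-04] turn 0.2722 rows 4.0 2.2 j1 -0.21 j6 0.84
```

send_rows --commands '[[[-0.025,0.03,0],0.07],[[-0.05,0.06,0],0.14],[[-0.075,0.09,0],0.2],[[-0.095,0.115,0],0.25],[[-0.104,0.126,0],0.272],[[-0.1067,0.129,0],0.272],[[-0.1067,0.129,0],0.272],[[-0.1067,0.129,0],0.272]]'

```text
clock: 9.68
eef_pos: [443.2, -223.7, 180.2]
eef_rot: [-3.142, -0.0, 0.257]
wrist_force: [0.1, -0.7, -0.5]
finger_gap: 94.1
```

```bash
python3 -c "
from h import *
plan(441,-226,180,.25)
im,c=snap('wrist','w6')
cv2.imwrite('pics/r9.png',rectify(im,c,44,400,490,-280,-170,6))"
```

```text
t 9.68 pos [ 443.2 -223.7  180.2] yaw 0.2574 tilt [ 2.e-04  1.e-04 -1.e+00] gap 94.1 F [ 0.1 -0.7 -0.5]
shift [-0.0027  0.0016  0.0002] turn 0.0074 rows 0.1 0.1 j1 -0.54 j6 0.77
```

View pics/w6_raw.png

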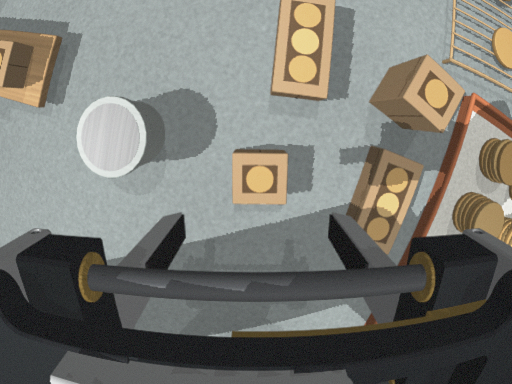

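View pics/r9.png

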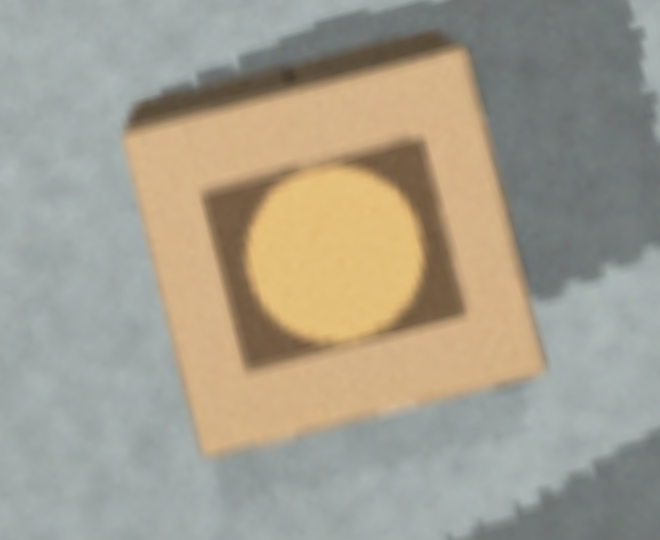

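```bash
python3 -c "
from h import *
plan(448.1,-226,6,.236)"
```

```text
t 9.73 pos [ 443.3 -223.4  180.2] yaw 0.2579 tilt [ 2.e-04  0.e+00 -1.e+00] gap 94.0 F [ 0.9  1.  -0.8]
shift [0.004  0.0037 0.1742] turn 0.0219 rows 4.2 0.2 j1 -0.54 j6 0.77
```

send_rows --commands '[[[0.004,0.0037,0.03],0.022],[[0.004,0.0037,0.07],0.022],[[0.004,0.0037,0.11],0.022],[[0.004,0.0037,0.145],0.022],[[0.004,0.0037,0.165],0.022],[[0.004,0.0037,0.174],0.022],[[0.004,0.0037,0.174],0.022],[[0.004,0.0037,0.174],0.022]]'

```text
clock: 10.4
eef_pos: [448.6, -226.7, 6.9]
eef_rot: [3.141, -0.001, 0.235]
wrist_force: [0.9, 0.4, -0.2]
finger_gap: 94.2
```

send_rows --commands '[[[0,0,0],0],[[0,0,0],0],[[0,0,0],0],[[0,0,0],0],[[0,0,0],0],[[0,0,0],0],[[0,0,0],0],[[0,0,0],0]]' --hand 1 --force 15

```text
clock: 11.07
eef_pos: [448.0, -227.1, 6.3]
eef_rot: [3.141, -0.0, 0.234]
wrist_force: [-1.6, -0.2, 6.5]
finger_gap: 60.1
```

```bash
python3 -c "
from h import *
plan(448.1,-226,6,.236)
im,c=snap('wrist','w7')"
```

```text
t 11.07 pos [ 448.  -227.1    6.3] yaw 0.2342 tilt [ 3.e-04 -2.e-04 -1.e+00] gap 60.1 F [-1.6 -0.2  6.5]
shift [ 0.0004 -0.0011  0.0003] turn -0.0018 rows 0.0 0.0 j1 -0.54 j6 0.79
```

View pics/w7_raw.png

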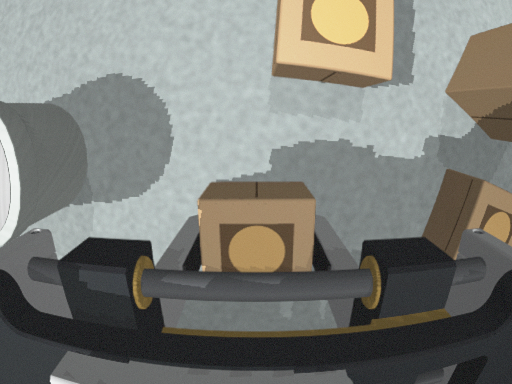

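send_rows --commands '[[[0,0,-0.01],0],[[0,0,-0.035],0],[[0,0,-0.065],0],[[0,0,-0.095],0],[[0,0,-0.12],-0.04],[[0,0,-0.135],-0.12],[[0,0,-0.14],-0.23],[[0,0,-0.14],-0.35]]'

```text
clock: 11.78
eef_pos: [448.3, -227.4, 148.2]
eef_rot: [3.139, -0.001, 0.589]
wrist_force: [-1.0, -0.1, -1.5]
finger_gap: 59.7
```

```bash
python3 -c "
from h import *
plan(521.9,148.6,145,1.517)
im,c=load('w7')
p=np.load('pics/w7.npy');E=R(p[3:])
for px in [(202,207),(314,207)]:
  w=unproj(c,px,44)[0]; print(px,(E.T@(np.r_[w,44]-p[:3])).round(1))
"
```

```text
t 11.78 pos [ 448.3 -227.4  148.2] yaw 0.5892 tilt [ 0.0027 -0.0016 -1.    ] gap 59.7 F [-1.  -0.1 -1.5]
shift [ 0.2701 -0.2717  0.0028] turn -0.9278 rows 9.2 7.4 j1 -0.54 j6 0.44
(202, 207) [ 24.1 -27.1 -37.7]
(314, 207) [ 24.1  28.8 -37.7]
```

```bash
python3 -c "
from h import *
im,c=load('w7')
cv2.imwrite('pics/r10.png',cv2.resize(im[170:280,180:335],None,fx=5,fy=5,interpolation=cv2.INTER_CUBIC))
p=np.load('pics/w7.npy');E=R(p[3:])
print(proj(c,[p[:3]+E@[28.5,0,-37.7],p[:3]+E@[27.5,0,-37.7]]))
"
```

```text
[[256.3402617  198.67303149]
 [256.34069499 200.63991868]]
```

View pics/r10.png

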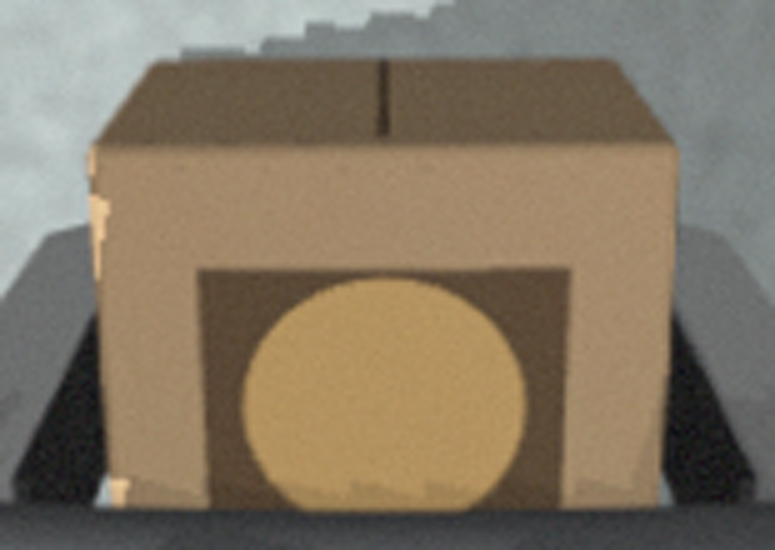

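send_rows --commands '[[[0.008,-0.008,0],-0.1],[[0.03,-0.03,0],-0.2],[[0.058,-0.058,0],-0.31],[[0.086,-0.086,0],-0.42],[[0.114,-0.114,0],-0.53],[[0.142,-0.142,0],-0.64],[[0.17,-0.17,0],-0.74],[[0.197,-0.197,0],-0.82]]'

```text
clock: 12.45
eef_pos: [503.4, 48.0, 146.6]
eef_rot: [3.141, -0.0, 1.41]
wrist_force: [-0.1, -0.6, -0.8]
finger_gap: 59.8
```

```bash
python3 -c "
from h import *
plan(521.9,148.6,145,1.517)"
```

```text
t 12.45 pos [503.4  48.  146.6] yaw 1.4096 tilt [ 4.e-04  0.e+00 -1.e+00] gap 59.8 F [-0.1 -0.6 -0.8]
shift [0.1022 0.0021 0.0016] turn -0.1074 rows 2.5 0.9 j1 0.02 j6 0.18
```

send_rows --commands '[[[0.03,0.001,0],-0.04],[[0.06,0.001,0],-0.08],[[0.085,0.002,0],-0.1],[[0.099,0.002,0.001],-0.109],[[0.104,0.002,0.001],-0.112],[[0.105,0.002,0.001],-0.112],[[0.105,0.002,0.001],-0.112],[[0.105,0.002,0.001],-0.112]]'

```text
clock: 13.12
eef_pos: [522.9, 148.0, 145.1]
eef_rot: [-3.142, 0.0, 1.515]
wrist_force: [-0.2, 0.4, -0.9]
finger_gap: 59.9
```

```bash
python3 -c "
from h import *
plan(521.9,148.6,145,1.517)
im,c=snap('wrist','w8')"
```

```text
t 13.12 pos [522.9 148.  145.1] yaw 1.5146 tilt [-1.e-04 -2.e-04 -1.e+00] gap 59.9 F [-0.2  0.4 -0.9]
shift [ 0.0006 -0.001   0.0001] turn -0.0024 rows 0.0 0.0 j1 0.21 j6 0.26
```

View pics/w8_raw.png

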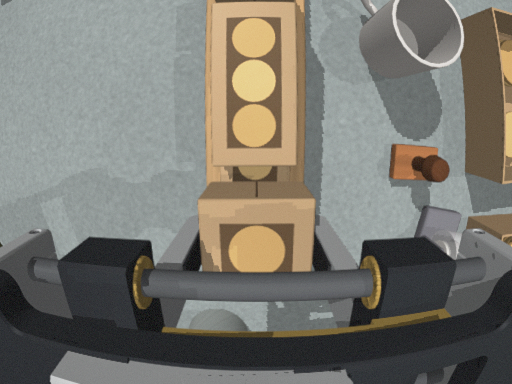

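```bash
python3 -c "
from h import *
im,c=load('w8')
cv2.imwrite('pics/r11.png',rectify(im,c,118,480,575,170,310,5.5))"
```

```text
(no output)
```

View pics/r11.png

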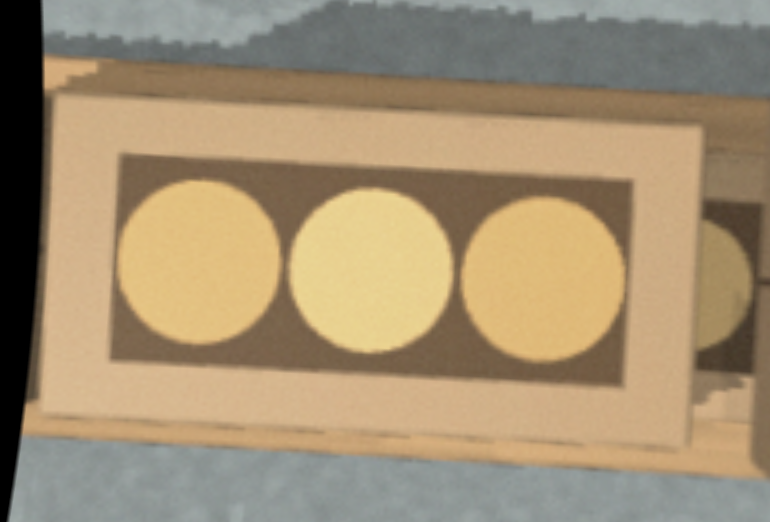

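send_rows --commands '[[[0.0002,-0.0005,0.005],-0.002],[[0.0004,-0.0011,0.018],-0.003],[[0.0004,-0.0011,0.034],-0.003],[[0.0004,-0.0011,0.048],-0.003],[[0.0004,-0.0011,0.056],-0.003],[[0.0004,-0.0011,0.06],-0.003],[[0.0004,-0.0011,0.061],-0.003],[[0.0004,-0.0011,0.061],-0.003]]'

```text
clock: 13.83
eef_pos: [522.0, 149.5, 84.2]
eef_rot: [3.141, -0.0, 1.519]
wrist_force: [-0.0, -0.8, -0.9]
finger_gap: 59.9
```

```bash
python3 -c "
from h import *
plan(521.8,148.4,80.3,1.517)
im,c=snap('wrist','w9')
cv2.imwrite('pics/r12.png',cv2.resize(im[100:280,170:340],None,fx=4,fy=3.3,interpolation=cv2.INTER_CUBIC))"
```

```text
t 13.83 pos [522.  149.5  84.2] yaw 1.519 tilt [ 3.e-04  0.e+00 -1.e+00] gap 59.9 F [-0.  -0.8 -0.9]
shift [-0.0011 -0.0002  0.0039] turn 0.002 rows 0.1 0.0 j1 0.21 j6 0.26
```

View pics/r12.png

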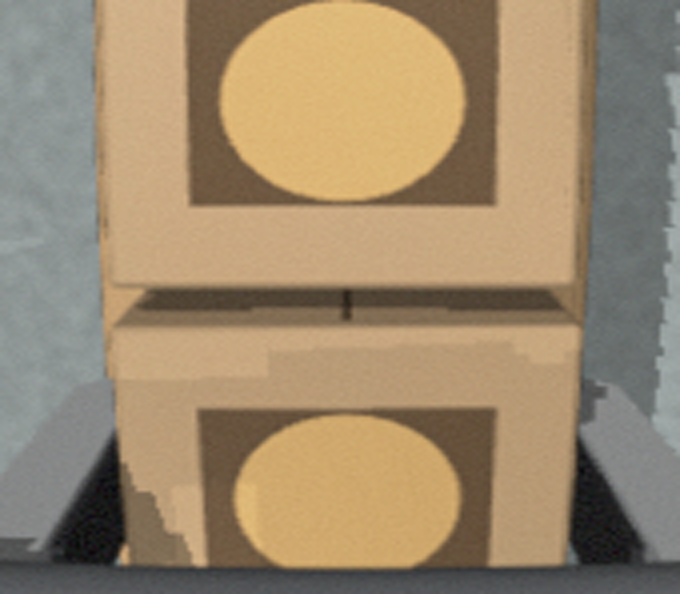

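```bash
python3 -c "
from h import *
im,c=load('w9')
print(unproj(c,[(256,187)],118),unproj(c,[(256,198.5)],122))"
```

```text
[[523.30847307 183.04661949]] [[523.05960317 178.18515471]]
```

send_rows --commands '[[[-0.0007,0,0],0.001],[[-0.0013,0,0.0008],0.002],[[-0.0013,0,0.0016],0.002],[[-0.0013,0,0.0024],0.002],[[-0.0013,0,0.0031],0.002],[[-0.0013,0,0.0037],0.002],[[-0.0013,0,0.004],0.002],[[-0.0013,0,0.004],0.002]]'

```text
clock: 14.55
eef_pos: [521.8, 148.3, 80.3]
eef_rot: [3.141, -0.0, 1.517]
wrist_force: [-2.6, -0.1, 4.9]
finger_gap: 59.7
```

send_rows --commands '[[[0,0,0],0],[[0,0,0],0],[[0,0,0],0],[[0,0,0],0],[[0,0,0],0],[[0,0,-0.01],0],[[0,0,-0.04],0],[[0,0,-0.08],0]]' --hand -1

```text
clock: 15.22
eef_pos: [520.4, 148.0, 159.3]
eef_rot: [-3.137, 0.001, 1.517]
wrist_force: [-0.3, 0.1, 0.1]
finger_gap: 93.9
```

send_rows --commands '[[[-0.01,0,-0.03],0],[[-0.02,0,-0.05],0],[[-0.03,0,-0.06],0],[[-0.03,0,-0.06],0],[[-0.03,0,-0.06],0],[[-0.03,0,-0.06],0],[[-0.03,0,-0.06],0],[[-0.03,0,-0.06],0]]'

```text
clock: 15.88
eef_pos: [519.8, 118.6, 218.7]
eef_rot: [-3.14, 0.0, 1.518]
wrist_force: [-0.4, 0.3, -0.0]
finger_gap: 93.8
```

```bash
python3 -c "
from h import *
plan(599,-240,180,.1)
im,c=snap('wrist','w10')
cv2.imwrite('pics/r13.png',rectify(im,c,118,470,590,90,330,3.3))"
```

```text
t 15.88 pos [519.8 118.6 218.7] yaw 1.5176 tilt [-2.e-03 -3.e-04 -1.e+00] gap 93.8 F [-0.4  0.3 -0. ]
shift [-0.3539  0.0982  0.0387] turn 1.4176 rows 8.9 11.3 j1 0.16 j6 0.21
```

View pics/w10_raw.png

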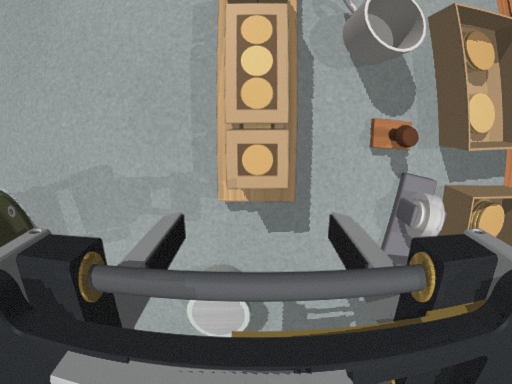

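View pics/r13.png

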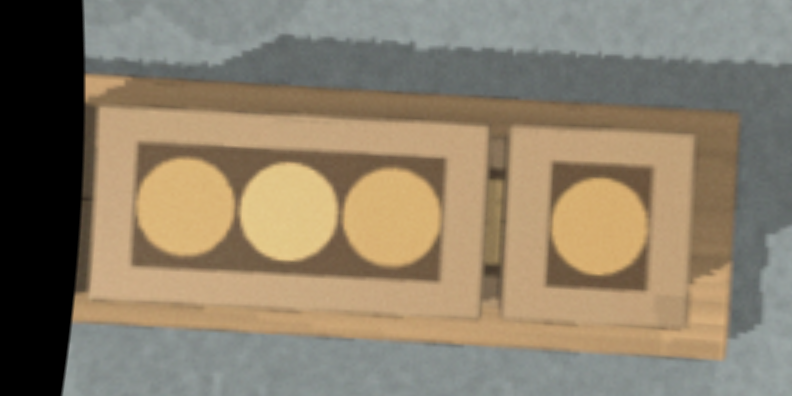

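```bash
python3 -c "
from h import *
im,c=load('w10')
q=[(740,113),(722,360)]
P=np.array([[590-r/3.3,330-cc/3.3,118] for cc,r in q]); u=proj(c,P); e=unproj(c,u,30); print(e, e.mean(0)+160*np.array([.0545,.9985]))
print('short',590-np.mean([126,134,317,327])/3.3,330-np.mean([511,695,503,687])/3.3)
im,c=load('w1')
q=[(35,103),(10,472)]
P=np.array([[590-r/5,380-cc/5,118] for cc,r in q]); u=proj(c,P); e=unproj(c,u,30); print(e, e.mean(0)-160*np.array([.0545,.9985]))
"
```

```text
[[565.91613537  80.80932731]
 [467.47232028  87.98337052]] [525.41422782 244.15634891]
short 521.5151515151515 148.48484848484847
[[584.53451877 397.2326361 ]
 [486.32150611 403.88663425]] [526.70801244 240.79963517]
```

send_rows --commands '[[[-0.02,0.005,0],0.12],[[-0.055,0.014,0],0.24],[[-0.095,0.025,0],0.365],[[-0.135,0.037,0.005],0.49],[[-0.175,0.049,0.01],0.615],[[-0.215,0.06,0.02],0.74],[[-0.255,0.071,0.03],0.865],[[-0.295,0.082,0.039],0.99]]'

```text
clock: 16.6
eef_pos: [585.5, -179.0, 180.7]
eef_rot: [-3.141, 0.0, 0.521]
wrist_force: [0.7, 0.6, -0.8]
finger_gap: 94.0
```

```bash
python3 -c "
from h import *
plan(599,-239,180,.11)"
```

```text
t 16.6 pos [ 585.5 -179.   180.7] yaw 0.5212 tilt [-6.e-04  3.e-04 -1.e+00] gap 94.0 F [ 0.7  0.6 -0.8]
shift [-0.0182  0.0588  0.0006] turn 0.4112 rows 1.5 3.3 j1 -0.36 j6 0.69
```

send_rows --commands '[[[-0.007,0.022,0],0.11],[[-0.013,0.042,0],0.22],[[-0.017,0.055,0],0.32],[[-0.018,0.059,0],0.39],[[-0.018,0.059,0],0.411],[[-0.018,0.059,0],0.411],[[-0.018,0.059,0],0.411],[[-0.018,0.059,0],0.411]]'

```text
clock: 17.27
eef_pos: [599.7, -236.6, 181.7]
eef_rot: [-3.142, 0.0, 0.119]
wrist_force: [0.0, -0.5, -0.5]
finger_gap: 93.6
```

```bash
python3 -c "
from h import *
plan(599,-239,180,.11)
im,c=snap('wrist','w11')
cv2.imwrite('pics/r14.png',rectify(im,c,44,530,680,-300,-170,5))"
```

```text
t 17.27 pos [ 599.7 -236.6  181.7] yaw 0.1188 tilt [-1.e-04  1.e-04 -1.e+00] gap 93.6 F [ 0.  -0.5 -0.5]
shift [-0.0009  0.0023  0.0017] turn 0.0088 rows 0.1 0.1 j1 -0.43 j6 1.02
```

View pics/w11_raw.png

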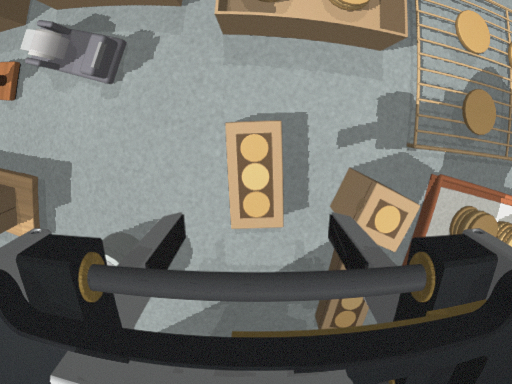

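View pics/r14.png

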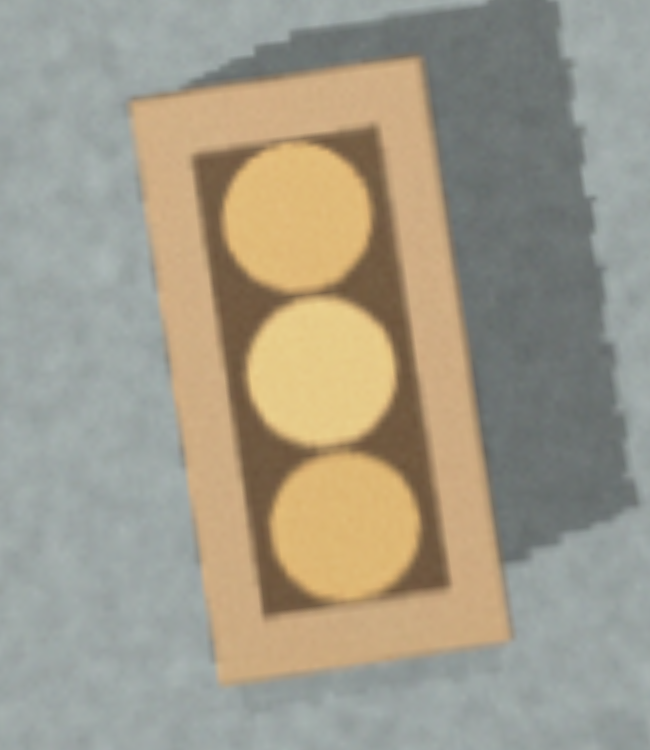

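```bash
python3 -c "
from h import *
plan(606,-234.3,6,.15)"
```

```text
t 17.32 pos [ 599.7 -236.6  181.8] yaw 0.1184 tilt [ 1.e-04  0.e+00 -1.e+00] gap 94.0 F [-0.3  0.1  1.1]
shift [ 0.0065 -0.0016  0.1758] turn -0.0316 rows 4.2 0.3 j1 -0.43 j6 1.02
```

send_rows --commands '[[[0.0065,-0.0016,0.03],-0.032],[[0.0065,-0.0016,0.07],-0.032],[[0.0065,-0.0016,0.11],-0.032],[[0.0065,-0.0016,0.145],-0.032],[[0.0065,-0.0016,0.166],-0.032],[[0.0065,-0.0016,0.1757],-0.032],[[0.0065,-0.0016,0.1757],-0.032],[[0.0065,-0.0016,0.1757],-0.032]]'

```text
clock: 17.98
eef_pos: [606.5, -235.0, 7.2]
eef_rot: [3.141, -0.001, 0.149]
wrist_force: [0.1, -0.4, 0.9]
finger_gap: 94.0
```

send_rows --commands '[[[0,0,0],0],[[0,0,0],0],[[0,0,0],0],[[0,0,0],0],[[0,0,0],0],[[0,0,0],0],[[0,0,0],0],[[0,0,0],0]]' --hand 1 --force 18

```text
clock: 18.65
eef_pos: [606.0, -234.9, 6.4]
eef_rot: [3.142, -0.0, 0.148]
wrist_force: [-1.3, 0.7, 4.4]
finger_gap: 59.9
```

```bash
python3 -c "
from h import *
plan(606,-234.3,6,.15)"
```

```text
t 18.65 pos [ 606.  -234.9    6.4] yaw 0.1482 tilt [ 3.e-04 -0.e+00 -1.e+00] gap 59.9 F [-1.3  0.7  4.4]
shift [ 0.0001 -0.0006  0.0004] turn -0.0018 rows 0.0 0.0 j1 -0.43 j6 1.0
```

send_rows --commands '[[[0,0,-0.01],0],[[0,0,-0.035],0],[[0,0,-0.07],0],[[0,0,-0.105],0],[[0,0,-0.135],-0.04],[[0,0,-0.155],-0.12],[[0,0,-0.165],-0.23],[[0,0,-0.168],-0.35]]'

```text
clock: 19.32
eef_pos: [606.3, -235.2, 177.0]
eef_rot: [3.139, -0.002, 0.503]
wrist_force: [-0.2, -0.1, -2.6]
finger_gap: 60.0
```

```bash
python3 -c "
from h import *
plan(529.7,305.6,174,1.517)"
```

```text
t 19.32 pos [ 606.3 -235.2  177. ] yaw 0.5031 tilt [ 0.003  -0.0014 -1.    ] gap 60.0 F [-0.2 -0.1 -2.6]
shift [ 0.1936 -0.5107  0.002 ] turn -1.0139 rows 13.1 8.1 j1 -0.43 j6 0.64
```

send_rows --commands '[[[0.004,-0.01,0],-0.09],[[0.015,-0.039,0],-0.18],[[0.028,-0.074,0],-0.28],[[0.042,-0.11,0],-0.38],[[0.056,-0.147,0],-0.48],[[0.07,-0.184,0],-0.58],[[0.084,-0.221,0],-0.68],[[0.098,-0.258,0],-0.78]]'

```text
clock: 19.98
eef_pos: [567.9, 40.3, 174.3]
eef_rot: [-3.141, 0.0, 1.283]
wrist_force: [1.5, 0.7, -2.8]
finger_gap: 59.6
```

```bash
python3 -c "
from h import *
plan(529.7,305.6,174,1.517)"
```

```text
t 19.98 pos [567.9  40.3 174.3] yaw 1.283 tilt [-2.e-04 -1.e-04 -1.e+00] gap 59.6 F [ 1.5  0.7 -2.8]
shift [ 0.2436 -0.1119  0.0003] turn -0.234 rows 6.4 1.9 j1 0.01 j6 0.29
```

send_rows --commands '[[[0.034,-0.015,0],-0.05],[[0.068,-0.031,0],-0.1],[[0.102,-0.047,0],-0.15],[[0.136,-0.063,0],-0.19],[[0.17,-0.078,0],-0.22],[[0.2,-0.092,0],-0.235],[[0.225,-0.103,0],-0.235],[[0.238,-0.109,0],-0.235]]'

```text
clock: 20.65
eef_pos: [531.9, 300.7, 174.1]
eef_rot: [-3.141, -0.0, 1.515]
wrist_force: [-0.9, -0.4, -2.0]
finger_gap: 60.0
```

send_rows --commands '[[[0.004,0,0],0],[[0.006,0,0],0],[[0.006,0,0],0],[[0.006,0,0],0],[[0.006,0,0],0],[[0.006,0,0],0],[[0.006,0,0],0],[[0.006,0,0],0]]'

```text
clock: 21.32
eef_pos: [533.5, 303.5, 174.1]
eef_rot: [3.142, 0.0, 1.513]
wrist_force: [0.4, 1.1, -1.9]
finger_gap: 60.1
```

```bash
python3 -c "
from h import *
plan(529.7,305.6,128.4,1.517)
im,c=snap('wrist','w12')"
```

```text
t 21.32 pos [533.5 303.5 174.1] yaw 1.5127 tilt [ 1.e-04 -0.e+00 -1.e+00] gap 60.1 F [ 0.4  1.1 -1.9]
shift [ 0.0019 -0.0039  0.0457] turn -0.0043 rows 1.1 0.0 j1 0.46 j6 0.52
```

View pics/w12_raw.png

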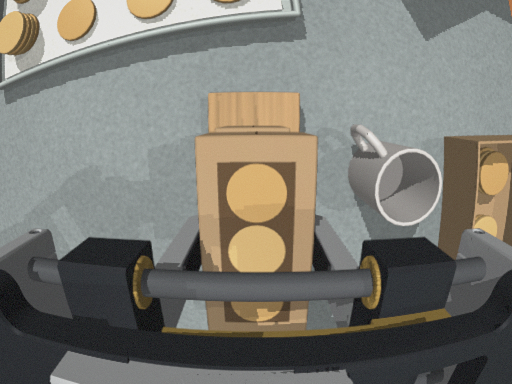

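send_rows --commands '[[[0.001,-0.002,0.005],-0.002],[[0.0017,-0.0039,0.015],-0.004],[[0.0017,-0.0039,0.027],-0.004],[[0.0017,-0.0039,0.037],-0.004],[[0.0017,-0.0039,0.042],-0.004],[[0.0017,-0.0039,0.045],-0.004],[[0.0017,-0.0039,0.0457],-0.004],[[0.0017,-0.0039,0.0457],-0.004]]'

```text
clock: 22.03
eef_pos: [529.6, 305.8, 128.3]
eef_rot: [3.142, 0.0, 1.517]
wrist_force: [0.2, -1.2, -3.0]
finger_gap: 60.1
```

```bash
python3 -c "
from h import *
plan(529.7,305.6,124.4,1.517)
im,c=snap('wrist','w13')
cv2.imwrite('pics/r15.png',cv2.resize(im[80:200,180:330],None,fx=5,fy=5,interpolation=cv2.INTER_CUBIC))"
```

```text
t 22.03 pos [529.6 305.8 128.3] yaw 1.5171 tilt [ 1.e-04 -0.e+00 -1.e+00] gap 60.1 F [ 0.2 -1.2 -3. ]
shift [-0.0002  0.0001  0.0039] turn 0.0001 rows 0.1 0.0 j1 0.46 j6 0.52
```

View pics/r15.png

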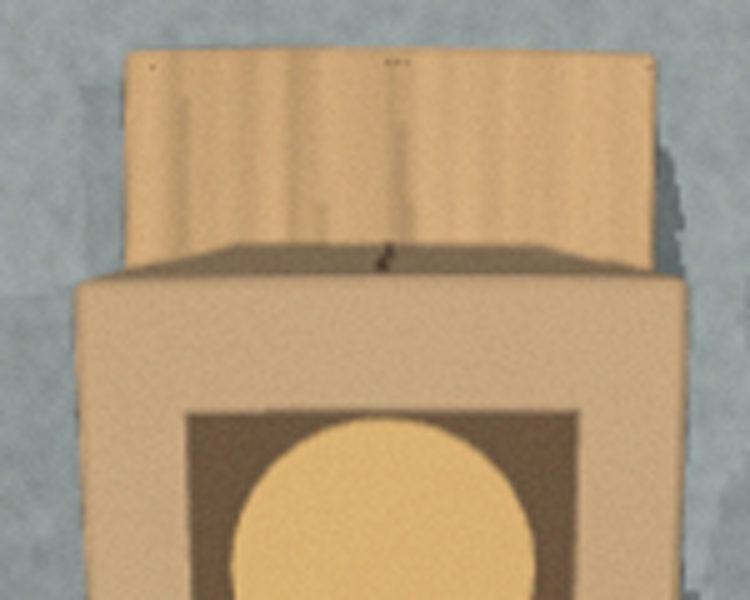

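```bash
python3 -c "
from h import *
im,c=load('w13')
f=lambda q,z:unproj(c,[(180+a/5,80+b/5) for a,b in q],z)
for q,z in [([(126,52),(655,54)],30),([(238,244),(545,244)],30),([(77,283),(686,280)],166)]:
  e=f(q,z); m=e.mean(0); print(e.round(1),m.round(1), 'at y=305.7 line x:',(m[0]-.054*(m[1]-305.7)).round(2))
"
```

```text
[[487.1 403.9]
 [585.1 398.4]] [536.1 401.2] at y=305.7 line x: 530.91
[[505.8 366.3]
 [562.7 363.3]] [534.3 364.8] at y=305.7 line x: 531.09
[[503.4 366.5]
 [561.6 363.7]] [532.5 365.1] at y=305.7 line x: 529.31
```

send_rows --commands '[[[0,0.0004,0.0005],0],[[0,0.0007,0.0012],0],[[0,0.0007,0.0018],0],[[0,0.0007,0.0024],0],[[0,0.0007,0.003],0],[[0,0.0007,0.0036],0],[[0,0.0007,0.004],0],[[0,0.0007,0.004],0]]'

```text
clock: 22.75
eef_pos: [530.2, 305.8, 124.4]
eef_rot: [3.142, -0.0, 1.517]
wrist_force: [-0.7, 0.0, -1.9]
finger_gap: 59.9
```

```bash
python3 -c "
from h import *
plan(530.2,305.6,124.4,1.517)"
```

```text
t 22.75 pos [530.2 305.8 124.4] yaw 1.5172 tilt [ 1.e-04  0.e+00 -1.e+00] gap 59.9 F [-0.7  0.  -1.9]
shift [-0.0002 -0.     -0.    ] turn 0.0002 rows 0.0 0.0 j1 0.46 j6 0.52
```

Not yet in contact (force still −1.9 N); lower in small steps.

send_rows --commands '[[[0,0,0.0001],0],[[0,0,0.0002],0],[[0,0,0.0003],0],[[0,0,0.0004],0],[[0,0,0.0005],0],[[0,0,0.0006],0],[[0,0,0.0006],0],[[0,0,0.0006],0]]'

```text
clock: 23.42
eef_pos: [530.3, 305.8, 124.3]
eef_rot: [3.141, -0.0, 1.517]
wrist_force: [-4.2, -2.0, 6.8]
finger_gap: 60.0
```

Contact (about +9 N change). Release and rise.

send_rows --commands '[[[0,0,0],0],[[0,0,0],0],[[0,0,0],0],[[0,0,0],0],[[0,0,0],0],[[0,0,-0.01],0],[[0,0,-0.03],0],[[0,0,-0.05],0]]' --hand -1

```text
clock: 24.08
eef_pos: [530.0, 305.7, 174.6]
eef_rot: [-3.141, 0.0, 1.517]
wrist_force: [0.7, -0.2, 0.6]
finger_gap: 94.3
```

send_rows --commands '[[[-0.01,0,-0.03],0],[[-0.03,0,-0.055],0],[[-0.045,0,-0.07],0],[[-0.05,0,-0.075],0],[[-0.05,0,-0.075],0],[[-0.05,0,-0.075],0],[[-0.05,0,-0.075],0],[[-0.05,0,-0.075],0]]'

```text
clock: 24.75
eef_pos: [527.2, 256.4, 247.4]
eef_rot: [-3.14, 0.001, 1.518]
wrist_force: [0.1, -0.3, 0.2]
finger_gap: 93.8
```

```bash
python3 -c "
from h import *
plan(455,-385,180,0)
im,c=snap('wrist','w14')
cv2.imwrite('pics/r16.png',rectify(im,c,162,470,590,160,400,3.3))"
```

```text
t 24.75 pos [527.2 256.4 247.4] yaw 1.5179 tilt [-2.e-03 -7.e-04 -1.e+00] gap 93.8 F [ 0.1 -0.3  0.2]
shift [-0.6442 -0.038   0.068 ] turn 1.5179 rows 15.6 12.1 j1 0.39 j6 0.44
```

View pics/w14_raw.png

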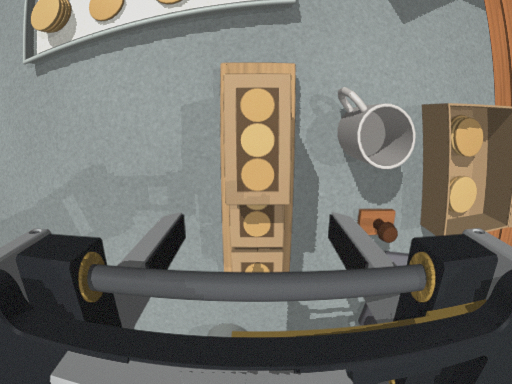

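View pics/r16.png

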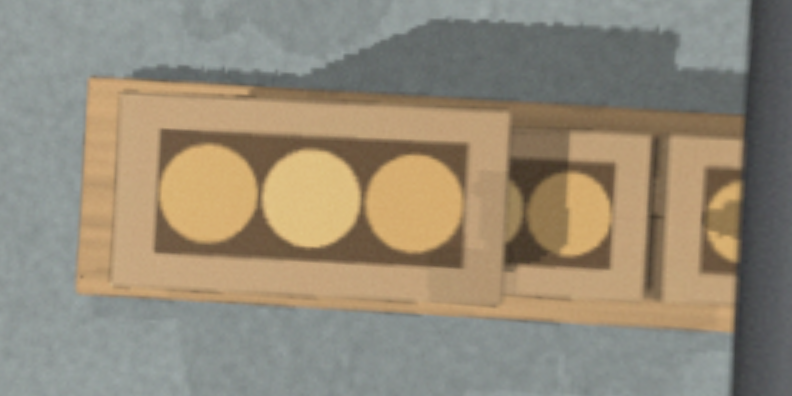

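send_rows --commands '[[[-0.025,-0.001,0.002],0.1],[[-0.066,-0.004,0.006],0.2],[[-0.107,-0.006,0.01],0.3],[[-0.148,-0.009,0.014],0.41],[[-0.189,-0.011,0.018],0.52],[[-0.23,-0.013,0.023],0.63],[[-0.271,-0.016,0.028],0.74],[[-0.312,-0.018,0.033],0.85]]'

```text
clock: 25.47
eef_pos: [492.2, -56.2, 215.1]
eef_rot: [-3.141, 0.0, 0.662]
wrist_force: [0.9, 0.0, 0.3]
finger_gap: 93.9
```

```bash
python3 -c "
from h import *
plan(449,-380,180,0)"
```

```text
t 25.47 pos [492.2 -56.2 215.1] yaw 0.6625 tilt [-5.e-04  1.e-04 -1.e+00] gap 93.9 F [0.9 0.  0.3]
shift [-0.2332  0.2288  0.0351] turn 0.6625 rows 7.9 5.3 j1 -0.19 j6 0.72
```

send_rows --commands '[[[-0.029,0.028,0.005],0.1],[[-0.058,0.057,0.01],0.2],[[-0.087,0.086,0.015],0.3],[[-0.116,0.114,0.02],0.4],[[-0.145,0.143,0.025],0.5],[[-0.174,0.171,0.03],0.58],[[-0.202,0.198,0.034],0.64],[[-0.225,0.22,0.035],0.664]]'

```text
clock: 26.13
eef_pos: [451.4, -368.9, 179.3]
eef_rot: [-3.14, 0.001, -0.001]
wrist_force: [1.6, 0.6, -0.2]
finger_gap: 94.1
```

send_rows --commands '[[[0,0.01,0],0],[[0,0.012,0],0],[[0,0.012,0],0],[[0,0.012,0],0],[[0,0.012,0],0],[[0,0.012,0],0],[[0,0.012,0],0],[[0,0.012,0],0]]'

```text
clock: 26.8
eef_pos: [452.5, -378.3, 180.9]
eef_rot: [3.141, -0.0, 0.004]
wrist_force: [-0.3, -0.4, -0.7]
finger_gap: 94.2
```

```bash
python3 -c "
from h import *
plan(449,-380,180,0)
im,c=snap('wrist','w15')
cv2.imwrite('pics/r17.png',rectify(im,c,44,380,530,-440,-310,5))"
```

```text
t 26.8 pos [ 452.5 -378.3  180.9] yaw 0.004 tilt [ 2.e-04 -2.e-04 -1.e+00] gap 94.2 F [-0.3 -0.4 -0.7]
shift [-0.0035  0.0017  0.0009] turn 0.004 rows 0.1 0.0 j1 -0.76 j6 0.81
```

View pics/w15_raw.png

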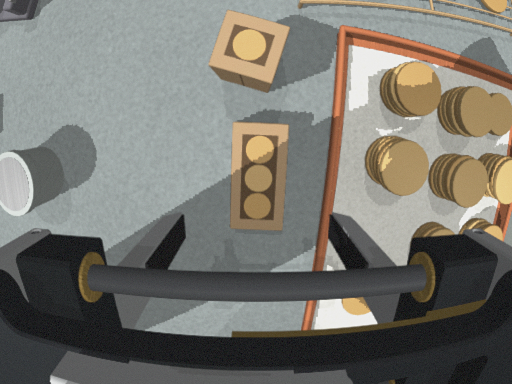

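View pics/r17.png

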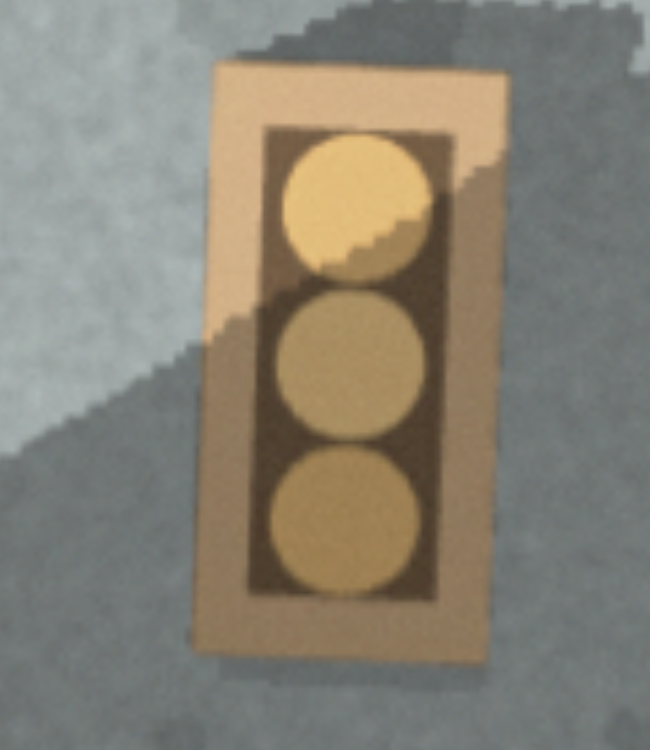

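```bash
python3 -c "
from h import *
im,c=load('w15')
for z in (0,20,40): print(z,unproj(c,[(331,140),(325,200)],z))
plan(457.3,-380.2,6,-.034)
"
```

```text
0 [[ 496.9647853  -469.83328988]
 [ 420.58721681 -465.83825388]]
20 [[ 498.19142079 -464.74643716]
 [ 426.06453297 -460.97373898]]
40 [[ 499.41805627 -459.65958444]
 [ 431.54184914 -456.10922408]]
t 26.85 pos [ 452.4 -378.5  180.9] yaw 0.0037 tilt [ 2.e-04 -2.e-04 -1.e+00] gap 94.0 F [0.  0.7 0.7]
shift [0.0048 0.0017 0.1749] turn 0.0377 rows 4.2 0.3 j1 -0.76 j6 0.81
```

send_rows --commands '[[[0.0048,0.0017,0.03],0.038],[[0.0048,0.0017,0.07],0.038],[[0.0048,0.0017,0.11],0.038],[[0.0048,0.0017,0.145],0.038],[[0.0048,0.0017,0.166],0.038],[[0.0048,0.0017,0.1748],0.038],[[0.0048,0.0017,0.1748],0.038],[[0.0048,0.0017,0.1748],0.038]]'

```text
clock: 27.52
eef_pos: [457.6, -380.9, 7.0]
eef_rot: [3.141, -0.001, -0.035]
wrist_force: [0.4, -0.5, -0.6]
finger_gap: 94.0
```

send_rows --commands '[[[0,0,0],0],[[0,0,0],0],[[0,0,0],0],[[0,0,0],0],[[0,0,0],0],[[0,0,0],0],[[0,0,0],0],[[0,0,0],0]]' --hand 1 --force 18

```text
clock: 28.18
eef_pos: [457.2, -380.6, 6.3]
eef_rot: [3.141, -0.0, -0.035]
wrist_force: [-1.1, 2.0, 4.7]
finger_gap: 59.9
```

```bash
python3 -c "
from h import *
plan(457.3,-380.2,6,-.034)"
```

```text
t 28.18 pos [ 457.2 -380.6    6.3] yaw -0.0349 tilt [ 2.e-04 -2.e-04 -1.e+00] gap 59.9 F [-1.1  2.   4.7]
shift [ 0.0001 -0.0004  0.0003] turn -0.0009 rows 0.0 0.0 j1 -0.76 j6 0.85
```

send_rows --commands '[[[0,0,-0.01],0],[[0,0,-0.035],0],[[0,0,-0.07],0],[[0,0,-0.105],0],[[0,0,-0.135],-0.04],[[0,0,-0.155],-0.12],[[0,0,-0.165],-0.23],[[0,0,-0.172],-0.35]]'

```text
clock: 28.85
eef_pos: [457.2, -380.6, 180.2]
eef_rot: [3.14, -0.001, 0.32]
wrist_force: [-0.6, -0.8, -2.8]
finger_gap: 59.7
```

```bash
python3 -c "
from h import *
plan(523.4,179.9,178,1.517)"
```

```text
t 28.85 pos [ 457.2 -380.6  180.2] yaw 0.3203 tilt [ 0.0016 -0.0015 -1.    ] gap 59.7 F [-0.6 -0.8 -2.8]
shift [ 0.2393 -0.5112  0.0014] turn -1.1967 rows 13.5 9.6 j1 -0.76 j6 0.49
```

send_rows --commands '[[[0.004,-0.009,0],-0.1],[[0.017,-0.036,0],-0.21],[[0.033,-0.07,0],-0.32],[[0.05,-0.106,0],-0.43],[[0.067,-0.142,0],-0.54],[[0.084,-0.179,0],-0.65],[[0.101,-0.216,0],-0.76],[[0.118,-0.252,0],-0.87]]'

```text
clock: 29.52
eef_pos: [490.7, -102.3, 178.4]
eef_rot: [3.141, 0.0, 1.191]
wrist_force: [0.4, -0.1, -2.5]
finger_gap: 59.6
```

```bash
python3 -c "
from h import *
plan(523.4,179.9,178,1.517)"
```

```text
t 29.52 pos [ 490.7 -102.3  178.4] yaw 1.1905 tilt [ 1.e-04 -0.e+00 -1.e+00] gap 59.6 F [ 0.4 -0.1 -2.5]
shift [ 0.2742 -0.0744  0.0004] turn -0.3265 rows 6.8 2.6 j1 -0.28 j6 0.1
```

send_rows --commands '[[[0.037,-0.01,0],-0.07],[[0.074,-0.02,0],-0.14],[[0.111,-0.03,0],-0.21],[[0.148,-0.04,0],-0.27],[[0.185,-0.05,0],-0.31],[[0.218,-0.059,0],-0.328],[[0.245,-0.067,0],-0.329],[[0.262,-0.071,0],-0.329]]'

```text
clock: 30.18
eef_pos: [523.4, 167.9, 178.2]
eef_rot: [-3.141, -0.0, 1.516]
wrist_force: [0.5, -0.1, -1.1]
finger_gap: 59.8
```

send_rows --commands '[[[0.009,0,0],0],[[0.013,0,0],0],[[0.013,0,0],0],[[0.013,0,0],0],[[0.013,0,0],0],[[0.013,0,0],0],[[0.013,0,0],0],[[0.013,0,0],0]]'

```text
clock: 30.85
eef_pos: [524.7, 177.7, 178.0]
eef_rot: [3.142, -0.0, 1.514]
wrist_force: [0.2, 0.6, -2.3]
finger_gap: 59.9
```

```bash
python3 -c "
from h import *
plan(523.4,179.9,128.4,1.517)"
```

```text
t 30.85 pos [524.7 177.7 178. ] yaw 1.5136 tilt [ 1.e-04  0.e+00 -1.e+00] gap 59.9 F [ 0.2  0.6 -2.3]
shift [ 0.0021 -0.0014  0.0496] turn -0.0034 rows 1.2 0.0 j1 0.26 j6 0.32
```

send_rows --commands '[[[0.001,-0.001,0.005],-0.002],[[0.0012,-0.0014,0.016],-0.0034],[[0.0012,-0.0014,0.029],-0.0034],[[0.0012,-0.0014,0.04],-0.0034],[[0.0012,-0.0014,0.046],-0.0034],[[0.0012,-0.0014,0.049],-0.0034],[[0.0012,-0.0014,0.0496],-0.0034],[[0.0012,-0.0014,0.0496],-0.0034]]'

```text
clock: 31.52
eef_pos: [523.4, 179.4, 128.4]
eef_rot: [3.141, -0.0, 1.518]
wrist_force: [-0.1, -0.1, -1.8]
finger_gap: 59.7
```

```bash
python3 -c "
from h import *
plan(523.4,179.9,124.4,1.517)
im,c=snap('wrist','w16')
cv2.imwrite('pics/r18.png',cv2.resize(im[60:200,175:335],None,fx=5,fy=4.2,interpolation=cv2.INTER_CUBIC))"
```

```text
t 31.52 pos [523.4 179.4 128.4] yaw 1.5176 tilt [ 2.e-04  1.e-04 -1.e+00] gap 59.7 F [-0.1 -0.1 -1.8]
shift [ 0.0005 -0.0001  0.004 ] turn 0.0006 rows 0.1 0.0 j1 0.26 j6 0.32
```

View pics/r18.png

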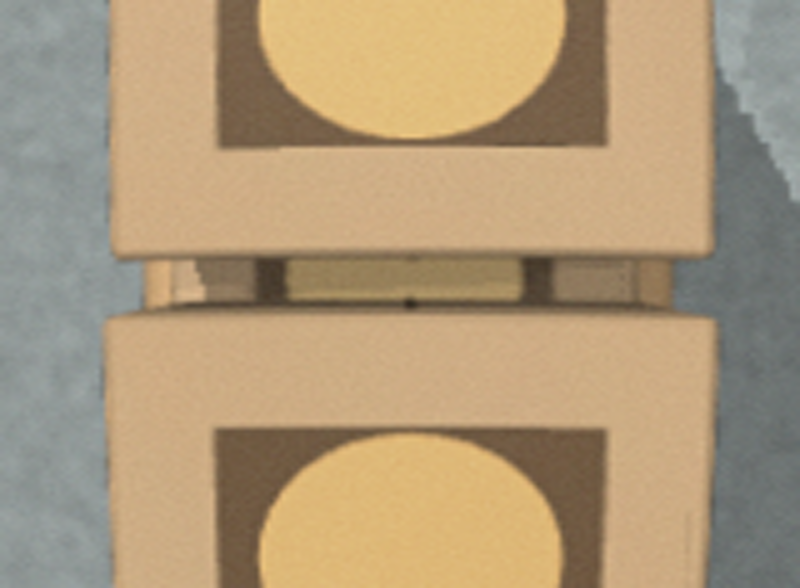

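```bash
python3 -c "
from h import *
im,c=load('w16')
print(unproj(c,[(256,121)],162),unproj(c,[(256,135.7)],166))"
```

```text
[[526.52352636 245.59344654]] [[526.15760045 238.63470957]]
```

send_rows --commands '[[[0.0002,0,0.0005],0],[[0.0004,0,0.0012],0],[[0.0004,0,0.0018],0],[[0.0004,0,0.0024],0],[[0.0004,0,0.003],0],[[0.0004,0,0.0036],0],[[0.0004,0,0.0041],0],[[0.0004,0,0.0043],0]]'

```text
clock: 32.23
eef_pos: [523.4, 179.8, 124.3]
eef_rot: [3.141, -0.0, 1.518]
wrist_force: [-2.2, -1.5, 2.6]
finger_gap: 60.0
```

Contact (+2.6 N). Release and retreat.

send_rows --commands '[[[0,0,0],0],[[0,0,0],0],[[0,0,0],0],[[0,0,0],0],[[0,0,0],0],[[0,0,-0.01],0],[[0,0,-0.03],0],[[0,0,-0.05],0]]' --hand -1

```text
clock: 32.9
eef_pos: [523.1, 179.7, 175.0]
eef_rot: [-3.141, 0.0, 1.518]
wrist_force: [-0.1, -0.6, -0.4]
finger_gap: 94.2
```

send_rows --commands '[[[0,0,-0.03],0],[[0,0,-0.055],0],[[0,0,-0.08],0],[[0,0,-0.1],0],[[0,0,-0.11],0],[[0,0,-0.11],0],[[0,0,-0.11],0],[[0,0,-0.11],0]]'

```text
clock: 33.57
eef_pos: [523.0, 179.7, 282.6]
eef_rot: [-3.14, 0.001, 1.518]
wrist_force: [0.1, -0.5, -0.7]
finger_gap: 94.0
```

send_rows --commands '[[[0,0,0],0],[[0,0,0],0],[[0,0,0],0],[[0,0,0],0],[[0,0,0],0],[[0,0,0],0],[[0,0,0],0],[[0,0,0],0]]'

```text
clock: 34.23
eef_pos: [523.3, 179.8, 284.0]
eef_rot: [-3.142, 0.0, 1.518]
wrist_force: [0.1, -0.4, 0.3]
finger_gap: 94.3
```

```bash
python3 -c "
from h import *
plan(523.4,179.9,284,1.517)
im,c=snap('wrist','w17')
cv2.imwrite('pics/r19.png',rectify(im,c,162,470,590,110,380,2.9))
cv2.imwrite('pics/side1.png',cv2.resize(manip.camera('side')[150:384,130:400,::-1],None,fx=2.5,fy=2.5,interpolation=cv2.INTER_CUBIC))"
```

```text
t 34.23 pos [523.3 179.8 284. ] yaw 1.5176 tilt [-0. -0. -1.] gap 94.3 F [ 0.1 -0.4  0.3]
shift [ 0.0001  0.0001 -0.    ] turn 0.0006 rows 0.0 0.0 j1 0.26 j6 0.32
```

View pics/w17_raw.png

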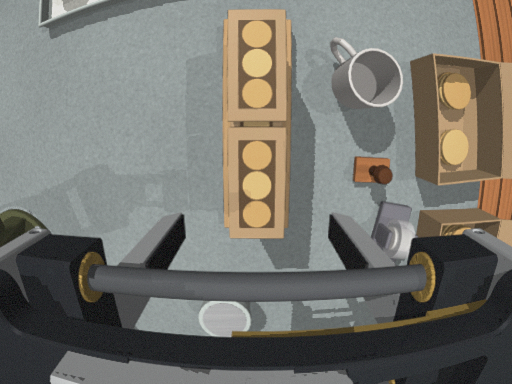

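View pics/r19.png

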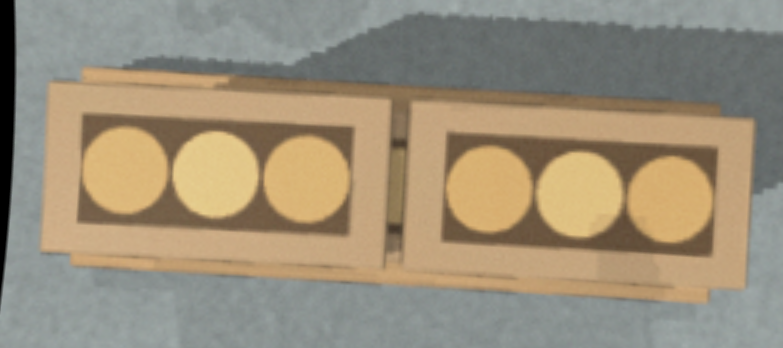

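View pics/side1.png

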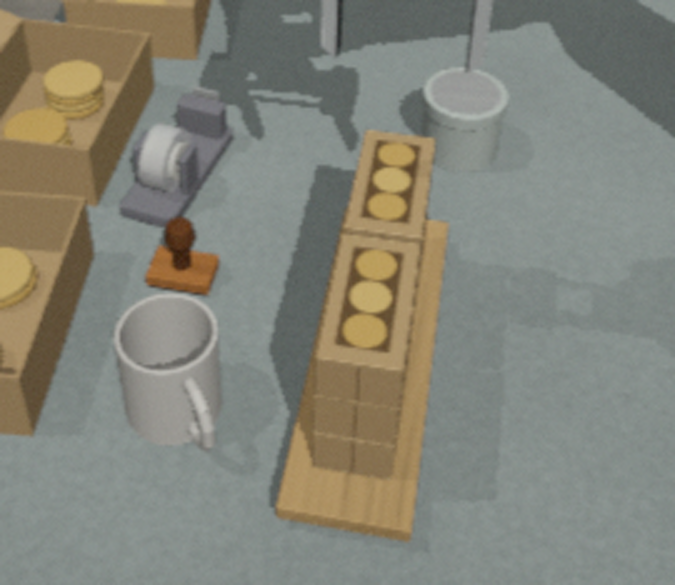

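send_rows --commands '[[[-0.02,0,0],0],[[-0.05,0,0],0],[[-0.08,0,0],0],[[-0.11,0,0],0],[[-0.14,0,0],0],[[-0.15,0,0],0],[[-0.15,0,0],0],[[-0.15,0,0],0]]'

```text
clock: 35.0
eef_pos: [515.5, 30.3, 284.1]
eef_rot: [3.141, -0.0, 1.517]
wrist_force: [0.6, 0.2, 0.1]
finger_gap: 94.0
```

```bash
python3 -c "
from h import *
im,c=snap('wrist','w18')
cv2.imwrite('pics/r20.png',cv2.resize(im[0:180,190:330],None,fx=4,fy=3.3,interpolation=cv2.INTER_CUBIC))"
```

```text
(no output)
```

View pics/r20.png

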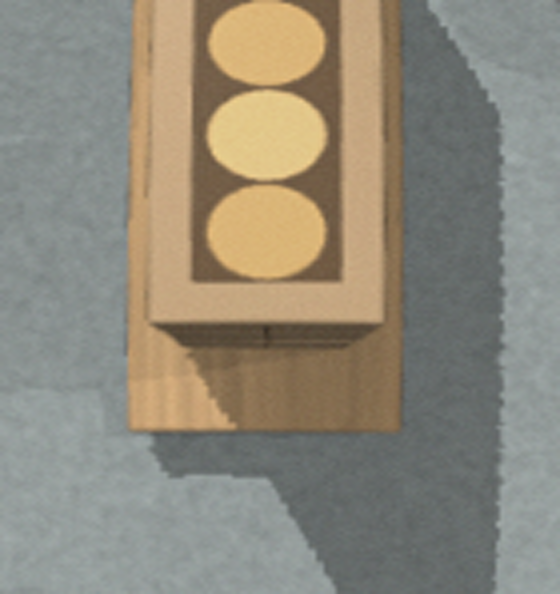

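```bash
python3 -c "
from h import *
print(manip.sign_off())"
```

```text
the job is handed in; nothing more can be done
None
```

The wall is finished and handed in at about 35 s of the 72 s. I laid one long carton over the first-course joint, then the short one at the open −y end. The other two long cartons went on top at ±63 mm. Each carton was kept level, lowered slowly until it touched, then released.

**Last checks:** The final wrist and side pictures show both third-course cartons in line and both ends looking flush. The visible gaps are about 6 to 7 mm (6 mm asked). The cartons already laid and the bystanders in view looked undisturbed; I took no last picture of the tin or the tall carton's side of the table.

**Small disagreements:**
- **Centre carton of course 2:** it measures about 0.5 mm (at most about 1 mm) towards the robot, relative to the short carton that was already laid.
- **Wall centre line:** my camera estimates of where it lies differed by 1 to 2 mm between views.
- **First third-course carton:** it touched down a little harder than the others, a change of about 9 N at the wrist.

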